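# Load the negative carrier on the pinned press and work its pedal

## Task

Take the black negative carrier out of its grey store and load it into the blue-headed press, red handle towards the front, so that both pins come up through its holes and it lies flat on the bed; let go of it. Then, with the gripper, press the yellow pedal right down to its stop, keep it there for about two seconds and let it come fully up again, leaving the carrier in place on the pins. Do not knock over or shift the cans, bottles, loupe and black cap that stand about.

Things in the scene. Friction and masses are not known exactly. Their poses are not given: they have to be found in the camera images.
- carrier: Loose negative carrier, 90 g. Black plate 100 (x) x 80 (y) x 6 mm, origin at the centre of its underside, z up. 12 mm square holes through it at x 0, y +28 and -28 mm; amber window. A 22 mm wide stem runs to -x to the red handle block; aluminium grip block at +x. Total x -117 to +75 mm. Starts in the store, red handle under the hood: take it there by the aluminium block.
- handle (a point): Red handle block of the carrier, 14 x 24 x 30 mm high from the carrier's underside; this point is at carrier x -110 mm, 18 mm above the underside. Pinch across its y faces (24 mm). In the press, hold the carrier here: the head stands over the other end. Axes as the carrier.
- tail (a point): Aluminium grip block at the other end of the carrier, 18 x 24 x 20 mm high; this point is at carrier x +66 mm, 12 mm above the underside. Pinch across its y faces (24 mm). Axes as the carrier.
- store: Grey store, fixed, on the left or right; origin on the table under its middle, open to its -x. Floor 4 mm thick, x -60 to +88 mm; side rails 16 mm high, 86 mm apart; hood over x +20 to +88 mm, underside 43, top 48 mm above the table. The carrier lies in it half turned, origin at about x -40, grip block out at x -106; drawn 60 mm straight to -x its handle clears the hood.
- press: Fixed press, front -x, origin on the table under the pins' midpoint. Base x -58 to 130, y +-65; bed top 20 mm up. Pins 8 mm thick, tapered, at x 0, y +-28, 12 mm above the bed. Head x -30 to 124, y +-32, underside 85 mm up; platen 40 x 36, underside 70 mm up, sinks with the pedal. Column from x 84, so load from the front, grip block first, over the pins, then lower.
- press_seat (a point): Point on the bed top midway between the pins (press axes). Seated, the carrier's origin and axes match this point's.
- pedal_unit: Pedal unit, fixed: steel base 180 (x) x 100 (y) x 10 mm, origin under its middle on the table; hinge along y at x +66 mm, 30 mm above the table. The yellow pedal reaches from there towards -x and rises towards its front end. It may stand on the left or on the right, on the side where the store is not.
- tread (a point): Middle of the black rubber tread pad on top of the pedal (pad 70 x 66 mm), 105 mm from the hinge; moves with the pedal. About 72 mm above the table when up and 45 mm at the stop.
- treadle (a joint): Pedal angle: 0 up, 0.26 rad at its stop (down). A spring lifts it; about 12 N on the tread holds it at the stop.
- film_can_a: Film can, black with grey cap, 34 mm wide, 51 mm high. Loose bystander, origin at the centre of its underside; leave alone.
- film_can_b: Film can, white with black cap, 34 mm wide, 51 mm high. Loose bystander, origin at the centre of its underside; leave alone.
- film_can_c: Film can, black with orange cap, 34 mm wide, 51 mm high. Loose bystander, origin at the centre of its underside; leave alone.
- bottle_wetting: Small brown bottle, white cap, 43 mm wide, 82 mm high. Loose bystander, origin at the centre of its underside; leave alone.
- loupe: Loupe, black on clear, 47 mm wide, 42 mm high. Loose bystander, origin at the centre of its underside; leave alone.
- bottle_fixer: Brown bottle, black cap, 62 mm wide, 115 mm high. Loose bystander, origin at the centre of its underside; leave alone.
- seal_cap: Black plug cap lying flat in the middle of the table, 55 mm wide, 14 mm high. Loose bystander, origin at the centre of its underside; leave alone.

How it is judged (in metres and radians):
On the way, in this order (a step that is already met when the one before it is completed fails the run):
1. the carrier is seated flat on both pins of the press, handle to the front, and released (horizontal distance between carrier and press_seat below 0.005 m and z of carrier in the frame of press between 0.015 and 0.0235 m and angle between carrier's own z axis and vertical below 0.06 rad and x of handle in the frame of press below -0.1 m and contact force between the fingers and carrier below 0.3 N), for 0.2 s.
2. the gripper holds the pedal at its stop for a second with the carrier seated (all of step 1 and value of joint treadle above 0.24 rad and contact force between the fingers and pedal_unit above 1 N), for 1 s.
At the end, for the whole second after the job is handed in: The carrier rests on both pins, flat on the bed (origin within 5 mm sideways and 3.5 mm in height of press_seat, tilt under 0.06 rad), red handle to the front; the pedal is up again (under 0.03 rad) (horizontal distance between carrier and press_seat below 0.005 m and z of carrier in the frame of press between 0.015 and 0.0235 m and angle between carrier's own z axis and vertical below 0.06 rad and x of handle in the frame of press below -0.1 m and value of joint treadle below 0.03 rad and linear speed of carrier below 0.02 m/s); the robot touches nothing.
It fails at once if a can, bottle, the loupe or the black cap is shifted by more than 30 mm or tipped (distance of any of film_can_a, film_can_b, film_can_c, bottle_wetting, loupe, bottle_fixer, seal_cap from where it was at the start of the episode above 0.03 m or angle between any of film_can_a, film_can_b, film_can_c, bottle_wetting, loupe, bottle_fixer, seal_cap's own z axis and vertical above 0.4 rad).
It also fails if it takes over 72 s, if anything falls off the work surface, if the arm or the gripper's body presses on something with over 40 N, if the wrist force passes 120 N, or if a joint passes its speed limit or range.

## Robot

A 7-joint arm with a two-finger parallel gripper is mounted at the origin on a cart in front of the work surface, level with it; the furniture and walls round the work are solid. World frame = base frame: x ahead of the robot, y to its left, z up, the work surface at z = 0. Lengths are in mm, angles in rad, forces in N, time in s.
With the tool pointing down it reaches from about 400 to 850 mm from the base axis. Payload 10.4 kg.
Tool frame: the origin (TCP) lies on the centre line of the jaws, within the pads' length; the fingertips stand 25 mm ahead of it and the grasp point (between the pads) lies 6 mm ahead of it; z points along the fingers, x is the direction in which the jaws open and shut, and the axes are right-handed (so a half turn about z gives the same grasp; the last joint's range is limited). The gripper opens to 85 mm and grips with 20 to 120 N. Pads are 22 mm wide; open, the fingers measure 114 mm over their backs; the gripper's body (76 mm by 85 mm) begins 54 mm behind the grasp point. The pads swing forward as they close: fully open they stand 13 mm farther back than shut.
Start: joints at [1.213, 0.332, -0.065, 1.46, 0.022, 1.35, -0.088], TCP at [205.385, -590.312, 226.838] pointing down, gripper open.
Joint ranges: [-2.6, 2.6], [-0.5, 2.12], [-1.47, 1.34], [0.16, 2.42], [-1.27, 4.41], [0.06, 2.06], [-2.6, 2.6]. Speed limits (rad/s): [2.22, 2.22, 2.79, 2.79, 3.14, 3.14, 3.14].

## Interface

Orientations are given as a unit quaternion [x, y, z, w].
In Python, from bench import telemetry, eyes, manip gives the robot as it stands. The module is installed in compiled form; this text tells all that it offers.
- The arm moves only by the shell command python3 -m creep 'ROWS' [FORCE]. ROWS is text: rows parted by semicolons, each of 7 numbers parted by spaces: the shift along the tool's x, y, z in cm, then the turn, a rotation vector about the tool's x, y, z in degrees, then the opening, from 0 (shut) to 1 (fully open). In form: dx dy dz rx ry rz hand; .... A call has 1 to 5 rows; each row is the pose to reach, as a shift and turn from the pose measured when the call began, along the tool's axes at that moment; what a row does not reach only later rows make up. A row lasts 1/12 s, in which the tool goes at most 41.7 mm and 7.16 degrees, less where a joint would pass 70% of its speed; a pose out of reach is approached as far as the arm can. A call with a gripper value outside its range is refused whole. The fingers move at their own pace and stop on an object; FORCE is the grip in N (left out, the last holds). Time passes only in rows, so rows that repeat a pose let the fingers close. It gives the time, the measured TCP pose, the force and the opening at its end, in the units of the state.
- telemetry.sense(): the state, without advancing time (a new reading comes with each control period).
- eyes.grab_frame(name): name is "side" or "top"; returns (picture, depth): 480x640x3 uint8, red, green, blue; 480x640 float32, mm along the optical axis (not along the pixel's ray), 0 where there is no reading.
- eyes.camera_params(name): a dict with "fx", "fy", "cx", "cy" (pixels), "dist" ([k1, k2, p1, p2, k3] as OpenCV has them; the pictures are not rectified), "R" (3x3) and "t" (3): a world point X has camera coordinates R X + t. Camera axes: x right, y down, z forward; pixel columns grow to the right and rows downward; lengths in mm; the calibration is good to about 2 mm. A picture is of the moment at which its call begins. camera_params takes no time and is no camera call.
- manip.sign_off(): hands the job in, once; it reports no verdict.
The state is a dict: "time": time; "joint_positions": joint angles; "qvel": joint speeds; "joint_efforts": joint torques, N m; "tool_pos": TCP position; "tcp_rot": TCP orientation; "wrist_force": force on the tool from outside, world axes, zero at the start; "moment": the same for the moment, N m; "opening": opening from 0.0 (shut) to 1.0 (fully open).
Only numpy, scipy, OpenCV 4.12 (cv2) and the standard library are available. Lean on these libraries where they do the work, as an engineer would, in place of code of your own. Each camera call takes 0.05 s, during which the arm holds its last target. There are 200 camera calls.

## Working session

There is one attempt and no reset: what is moved stays moved. The work goes in short steps, Python scripts to look and compute and a shell command to move; the robot and the scene stay as the last step left them, time stands still between calls to the robot, and variables do not carry over. Pictures are saved under pics/ and viewed, and the job is handed in when it is done.

```bash
mkdir -p pics; cat > h.py <<'E'
import numpy as np, cv2
from scipy.spatial.transform import Rotation as R
from bench import telemetry, eyes, manip
def snap(n,f):
    p,d=eyes.grab_frame(n); cv2.imwrite(f'pics/{f}.png',p[:,:,::-1]); np.save(f'pics/{f}.npy',d); return p,d
def ray(n,u,v):
    c=eyes.camera_params(n);K=np.array([[c['fx'],0,c['cx']],[0,c['fy'],c['cy']],[0,0,1]])
    q=cv2.undistortPoints(np.array([[[u,v]]],float),K,np.array(c['dist']))[0,0]
    Rm=np.array(c['R']);t=np.array(c['t'])
    return Rm,t,np.array([q[0],q[1],1])
def atz(n,u,v,z):
    Rm,t,d=ray(n,u,v);o=-Rm.T@t;w=Rm.T@d;return o+w*(z-o[2])/w[2]
def atd(n,u,v,dep):
    Rm,t,d=ray(n,u,v);return Rm.T@(d*dep-t)
def proj(n,X):
    c=eyes.camera_params(n);K=np.array([[c['fx'],0,c['cx']],[0,c['fy'],c['cy']],[0,0,1]])
    return cv2.projectPoints(np.array(X,float).reshape(-1,3),cv2.Rodrigues(np.array(c['R']))[0],np.array(c['t'],float),K,np.array(c['dist']))[0][:,0]
def go(p,x=None,z=None):
    """shift (cm) and rotvec (deg) in tool axes to reach TCP p with tool x axis / z axis given"""
    s=telemetry.sense();r=R.from_quat(s['tcp_rot']);dp=r.inv().apply(np.array(p)-s['tool_pos'])/10
    z=np.array([0,0,-1.]) if z is None else np.array(z,float)
    x=np.array(x,float);x-=z*(x@z);x/=np.linalg.norm(x)
    rt=R.from_matrix(np.c_[x,np.cross(z,x),z]);rv=np.degrees((r.inv()*rt).as_rotvec())
    print('dp cm',dp.round(2),'rv',rv.round(1),'n rows>=',max(np.linalg.norm(dp)/4.17,np.linalg.norm(rv)/7.16).round(1))
E
python3 - <<'E'
from h import *
for n in('side','top'):
    snap(n,n+'0');c=eyes.camera_params(n);print(n,c['fx'],-np.array(c['R']).T@c['t'],np.array(c['R']).round(2).tolist())
s=telemetry.sense();print(s['time'],s['tool_pos'],R.from_quat(s['tcp_rot']).as_matrix().round(3).tolist(),s['wrist_force'])
E
```

```text
side 610.746802840873 [  254.85008793 -1439.24914325   919.9227312 ] [[0.97, -0.23, -0.01], [-0.13, -0.48, -0.87], [0.19, 0.85, -0.5]]
top 497.36233868620684 [ 421.22666331   -7.486766   1338.10557507] [[-0.02, -1.0, -0.01], [-0.99, 0.02, -0.12], [0.12, 0.01, -0.99]]
0.1 [ 205.25176223 -589.98958452  226.13243841] [[0.329, -0.944, -0.0], [-0.944, -0.329, 0.001], [-0.001, 0.0, -1.0]] [ 0.33478938 -0.73730749 -0.61983303]
```

View pics/top0.png

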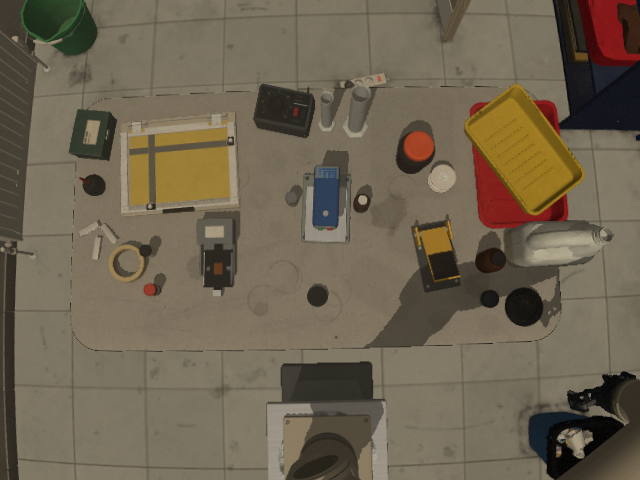

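View pics/side0.png

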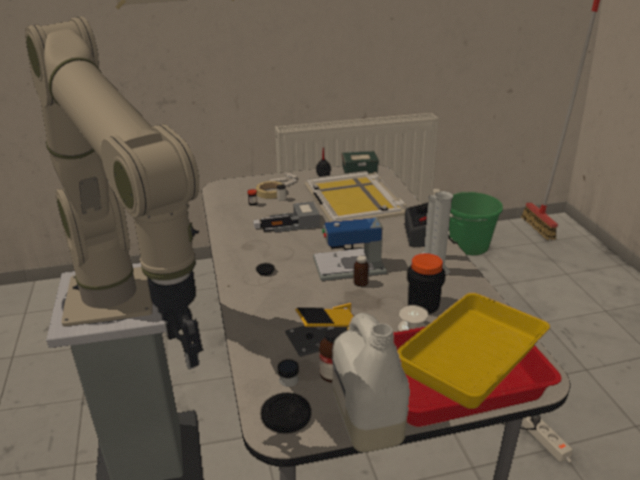

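```bash
python3 - <<'E'
import cv2,numpy as np
p=cv2.imread('pics/top0.png')
f=lambda x0,y0,w,h,s:cv2.resize(p[y0:y0+h,x0:x0+w],None,fx=s,fy=s,interpolation=cv2.INTER_CUBIC)
a=f(175,205,80,100,5);b=f(290,150,80,100,5)
cv2.imwrite('pics/c1.png',np.hstack([a,b]));cv2.imwrite('pics/c2.png',f(400,205,160,120,5))
E
```

```text
(no output)
```

View pics/c1.png

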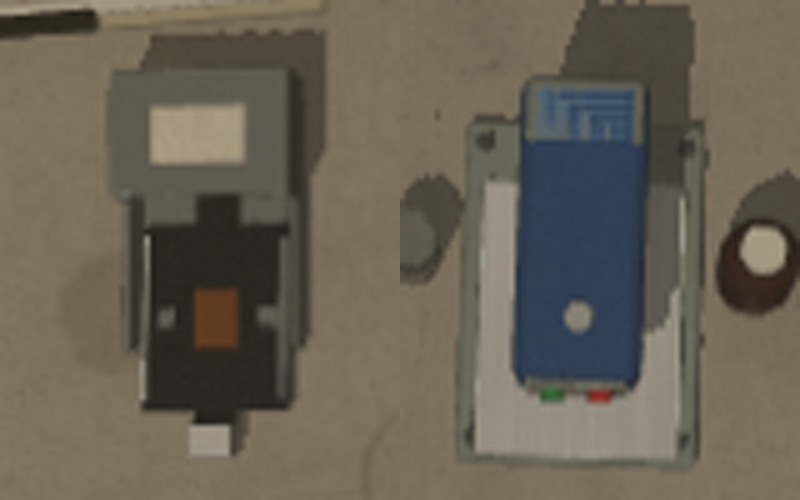

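View pics/c2.png

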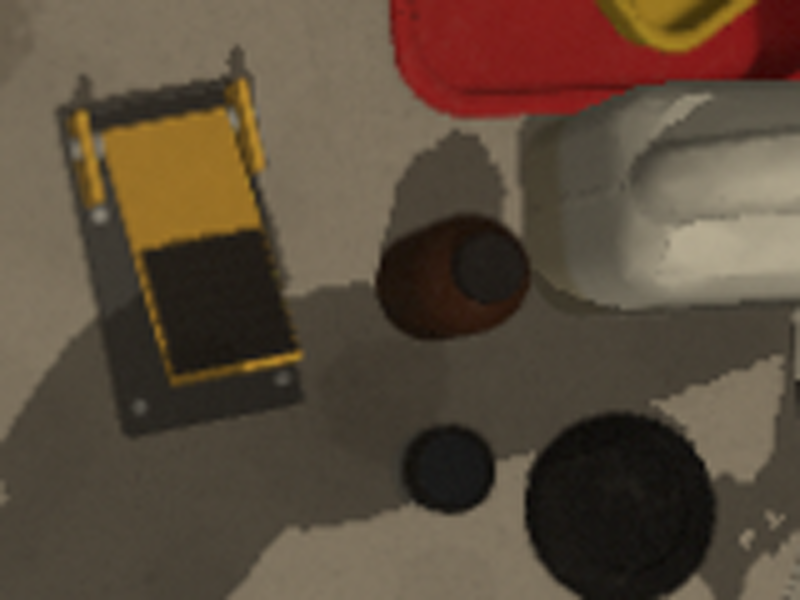

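```bash
python3 - <<'E'
from h import *
def P(l,z,ox,oy,dx=0):
    o=[]
    for u,v in l:
        q=atz('top',(u-dx)/5+ox-.4*0,v/5+oy,z);o.append(q[:2].round(1).tolist())
    print(o)
d=np.load('pics/top0.npy')
print('hood');P([(112,70),(290,68),(290,195),(112,198)],48,175,205)
print('carrier front corners, holes');P([(142,408),(290,408),(165,317),(268,315)],10,175,205)
print('tail top front/back');P([(190,425),(232,425)],24,175,205)
P([(190,457),(232,457)],4,175,205)
print('bed');P([(458,462),(692,462),(470,120),(703,122)],12,290,150,400);P([(475,457),(678,460)],20,290,150,400)
print('head top depth',[atd('top',u,v,d[v,u]).round(0).tolist() for u,v in((326,180),(326,210),(326,220),(325,235),(318,235),(335,235))])
head=[(525,85),(645,85),(640,385),(517,385)];P(head,115,290,150,400)
print('pedal base');P([(125,437),(300,403),(60,105)],10,400,205)
print('tread',[(atd('top',(u/5+400),v/5+205,d[round(v/5+205),round(u/5+400)])).round(1).tolist() for u,v in((180,365),(290,342),(255,240),(150,258),(218,305))])
print('store depth',[(u,v,atd('top',u,v,d[v,u]).round(0).tolist()) for u,v in((217,230),(218,259),(218,268),(205,280),(230,280),(217,292))])
E
```

```text
hood
[[640.3, 330.7], [638.8, 234.9], [571.2, 235.0], [571.8, 330.1]]
carrier front corners, holes
[[462.2, 323.2], [460.7, 242.6], [510.9, 310.6], [510.9, 254.3]]
tail top front/back
[[452.3, 293.7], [451.9, 271.1]]
[[435.5, 298.4], [435.2, 275.4]]
bed
[[575.2, 56.2], [572.1, -69.4], [763.5, 46.2], [759.1, -81.3]]
[[576.7, 46.7], [572.5, -61.6]]
head top depth [[714.0, -13.0, 138.0], [640.0, -11.0, 135.0], [615.0, -11.0, 134.0], [593.0, -7.0, 19.0], [593.0, 12.0, 17.0], [592.0, -34.0, 23.0]]
[[754.4, 13.9], [752.9, -46.8], [599.5, -39.9], [601.0, 21.2]]
pedal base
[[432.9, -270.3], [448.1, -366.2], [612.7, -243.2]]
tread [[467.9, -286.3, 79.7], [477.9, -343.8, 79.6], [531.9, -332.4, 63.6], [523.8, -276.3, 66.6], [498.1, -308.4, 75.5]]
store depth [(217, 230, [609.0, 277.0, 50.0]), (218, 259, [536.0, 283.0, 11.0]), (218, 268, [512.0, 284.0, 7.0]), (205, 280, [480.0, 319.0, 11.0]), (230, 280, [478.0, 250.0, 11.0]), (217, 292, [447.0, 283.0, 23.0])]
```

```bash
python3 - <<'E'
from h import *
go([330,-440,250],[0,-1,0])
p=cv2.imread('pics/side0.png')
cv2.imwrite('pics/c3.png',cv2.resize(p[205:295,300:400],None,fx=7,fy=6.6,interpolation=cv2.INTER_CUBIC))
E
```

```text
dp cm [-10.07 -16.71  -2.38] rv [ 0.   0.1 19.2] n rows>= 4.7
```

View pics/c3.png

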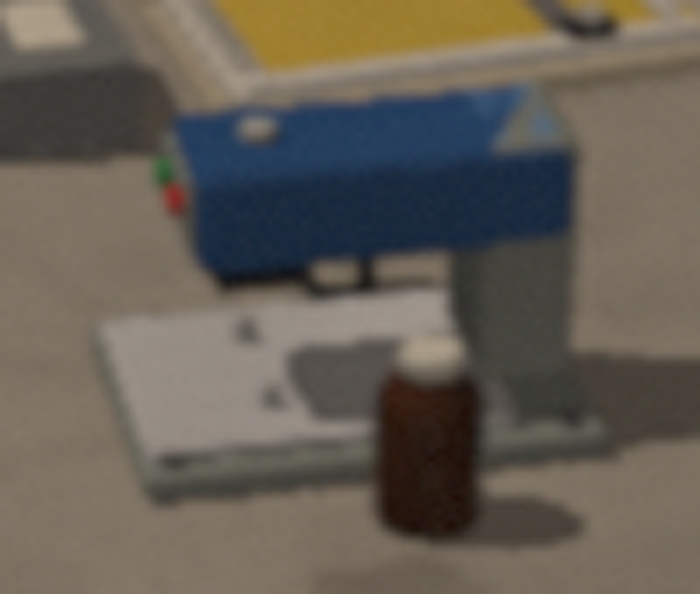

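```bash
python3 -m creep '-2 -3.4 -0.5 0 0 4 1; -4 -6.8 -1 0 0 8 1; -6 -10 -1.5 0 0 12 0.8; -8 -13.5 -2 0 0 16 0.6; -10 -16.7 -2.4 0 0 19.2 0.5'; python3 - <<'E'
from h import *
a=atz('side',300+248/7-.4,205+342/6.6-.4,20);b=atz('side',300+276/7-.4,205+408/6.6-.4,20);print(a,b,(a+b)/2,a-b)
a=atz('side',300+247/7-.4,205+319/6.6-.4,32);b=atz('side',300+274/7-.4,205+386/6.6-.4,32);print(a,b,(a+b)/2,a-b)
for X in ([445,283.5,260],):go(X,[0,-1,0])
E
```

```text
time: 0.52
tool_pos: [331.3, -438.8, 250.3]
tcp_rot: [-0.706, 0.708, 0.001, 0.0]
wrist_force: [0.7, -0.9, -0.1]
opening: 0.603
[633.42465623  10.24101228  20.        ] [630.54382403 -44.85804669  20.        ] [631.98424013 -17.3085172   20.        ] [ 2.8808322  55.09905897  0.        ]
[632.85387106   9.66997712  32.        ] [629.27300015 -46.38649437  32.        ] [631.0634356  -18.35825863  32.        ] [ 3.58087091 56.05647149  0.        ]
dp cm [-72.27 -11.11  -0.87] rv [ 0.   0.1 -0.2] n rows>= 17.5
```

```bash
python3 -m creep '-3 -2.7 0 0 0 0 0.5; -6 -5.4 0 0 0 0 0.5; -9 -8 0 0 0 0 0.5; -12.5 -10 0 0 0 0 0.5; -16.5 -11 0 0 0 0 0.5'; python3 -m creep '-4 0 0 0 0 0 0.5; -8 0 0 0 0 0 0.5; -12 0 0 0 0 0 0.5; -16 0 0 0 0 0 0.5; -20 0 0 0 0 0 0.5' ; python3 -m creep '-4 0 0 0 0 0 0.5; -8 0 0 0 0 0 0.5; -12 0 0 0 0 0 0.5; -16 0 0 0 0 0 0.5; -20 0 0 0 0 0 0.5' ; python3 - <<'E'
from h import *
print(telemetry.sense()['joint_positions'])
go([445,283.5,150],[0,-1,0])
E
```

```text
time: 0.93
tool_pos: [443.4, -272.4, 249.9]
tcp_rot: [-0.706, 0.708, 0.001, 0.001]
wrist_force: [0.1, 0.8, 0.7]
opening: 0.502
time: 1.35
tool_pos: [443.4, -70.5, 250.1]
tcp_rot: [-0.706, 0.708, 0.001, 0.0]
wrist_force: [1.5, 0.8, -0.5]
opening: 0.499
time: 1.77
tool_pos: [443.4, 131.3, 250.4]
tcp_rot: [-0.706, 0.708, 0.001, 0.0]
wrist_force: [1.3, -0.6, -0.5]
opening: 0.498
[ 0.36543079 -0.00674695 -0.73558312  1.79977606 -0.0060567   1.34690444
 -1.94294195]
dp cm [-15.21  -0.11  10.06] rv [ 0.   0.1 -0.2] n rows>= 4.4
```

```bash
python3 -m creep '-3.5 0 0 0 0 0 0.5; -7 0 2 0 0 0 0.5; -10.5 0 5 0 0 0 0.5; -13 0 7.5 0 0 0 0.5; -15.2 -0.1 10 0 0 0 0.5';python3 - <<'E'
from h import *
print(telemetry.sense()['joint_positions'])
go([445,283.5,60],[0,-1,0])
snap('top','t1');snap('side','s1')
a=cv2.imread('pics/t1.png')[200:310,160:270];b=cv2.imread('pics/s1.png')[150:260,220:330]
cv2.imwrite('pics/c4.png',cv2.resize(np.hstack([a,b]),None,fx=3.6,fy=3.6,interpolation=cv2.INTER_CUBIC))
E
```

```text
time: 2.18
tool_pos: [443.8, 285.8, 149.1]
tcp_rot: [-0.706, 0.708, 0.001, 0.0]
wrist_force: [0.3, -0.8, 0.8]
opening: 0.501
[ 0.09212754  0.28625795 -0.856927    1.78131389  0.23077224  1.17882121
 -2.40609007]
dp cm [ 0.25 -0.12  8.91] rv [ 0.1  0.1 -0.1] n rows>= 2.1
```

View pics/c4.png

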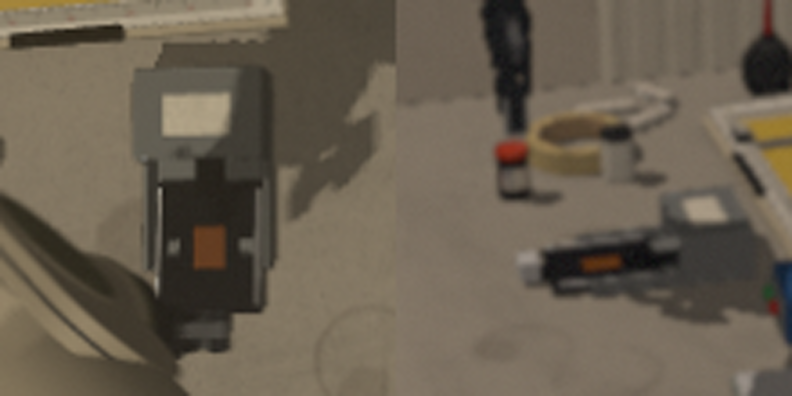

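```bash
python3 -m creep '0.2 -0.1 3 0 0 0 0.5; 0.25 -0.1 6 0 0 0 0.5; 0.25 -0.1 8.9 0 0 0 0.5; 0.25 -0.1 8.9 0 0 0 0.5';python3 - <<'E'
from h import *
print(telemetry.sense()['joint_positions'])
go([445,283.5,32],[0,-1,0])
# side estimates: tail top centre, amber centre
print(atz('side',220+(530-396)/3.6,150+262/3.6,24),atz('side',220+(602-396)/3.6,150+263/3.6,10))
snap('side','s2')
cv2.imwrite('pics/c5.png',cv2.resize(cv2.imread('pics/s2.png')[190:250,230:330],None,fx=7,fy=7,interpolation=cv2.INTER_CUBIC))
E
```

```text
time: 2.62
tool_pos: [439.7, 280.6, 53.1]
tcp_rot: [0.707, -0.707, -0.004, 0.006]
wrist_force: [-0.4, -0.8, 0.1]
opening: 0.503
[ 0.04018491  0.40740073 -0.8062134   1.87410907  0.33477459  1.0159293
 -2.4780722 ]
dp cm [-0.3  -0.56  2.1 ] rv [ 0.8 -0.2  0.1] n rows>= 0.5
[446.37108408 264.82067249  24.        ] [511.23399395 273.07672483  10.        ]
```

View pics/c5.png

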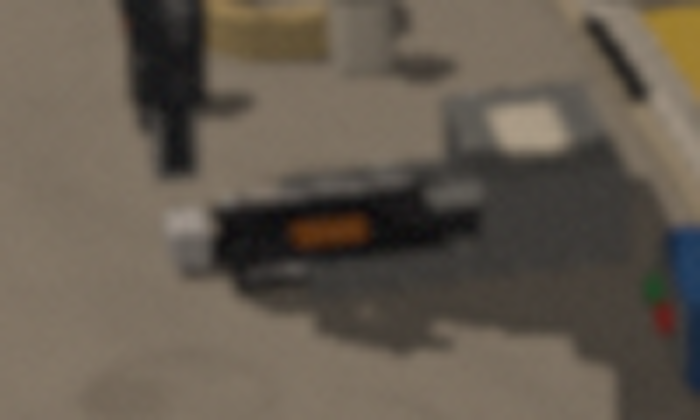

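```bash
python3 - <<'E'
from h import *
print(proj('side',[[445,283.5,24],[511,282.5,10],[440,281,28],[440,256,34],[440,306,34]]))
d=np.load('pics/s2.npy')
for u,v in((257,222),(277,223),(255,212),(255,205)): print(u,v,atd('side',u,v,d[v,u]).round(1))
s=telemetry.sense();print(s['tool_pos'],s['time'])
E
```

```text
[[255.94954967 220.17794532]
 [276.64479837 221.7371459 ]
 [254.42131969 219.60107944]
 [255.41562429 221.46982194]
 [253.2076456  214.4507274 ]]
257 222 [447.  274.8  21.6]
277 223 [510.1 270.5  11.7]
255 212 [440.8 255.7  67.3]
255 205 [440.7 241.   98.5]
[440.73031039 281.75503182  55.97595297] 2.6667
```

```bash
python3 - <<'E'
from h import *
p,d=snap('side','s3')
s=telemetry.sense();print(s['tool_pos'],s['opening'])
for v in range(196,220,2): print(v,[(p[v,u].tolist(),atd('side',u,v,d[v,u]).round(0).tolist()) for u in (253,256)])
cv2.imwrite('pics/c6.png',cv2.resize(cv2.imread('pics/s3.png')[170:240,230:300],None,fx=8,fy=8,interpolation=cv2.INTER_CUBIC))
E
```

```text
[441.92530065 282.90132019  58.00161121] 0.5019373586276012
196 [([25, 26, 25], [435.0, 223.0, 138.0]), ([29, 28, 27], [443.0, 216.0, 140.0])]
198 [([27, 25, 26], [434.0, 221.0, 132.0]), ([24, 21, 22], [442.0, 215.0, 134.0])]
200 [([25, 23, 25], [434.0, 227.0, 123.0]), ([33, 32, 30], [445.0, 243.0, 114.0])]
202 [([28, 30, 30], [433.0, 218.0, 120.0]), ([25, 27, 27], [443.0, 229.0, 114.0])]
204 [([33, 32, 31], [434.0, 230.0, 108.0]), ([28, 27, 26], [445.0, 250.0, 97.0])]
206 [([47, 44, 43], [435.0, 243.0, 95.0]), ([34, 34, 33], [444.0, 242.0, 94.0])]
208 [([52, 50, 46], [435.0, 256.0, 82.0]), ([35, 34, 33], [444.0, 244.0, 86.0])]
210 [([54, 51, 47], [434.0, 250.0, 78.0]), ([34, 32, 31], [445.0, 259.0, 72.0])]
212 [([58, 56, 52], [434.0, 250.0, 71.0]), ([34, 32, 31], [443.0, 246.0, 72.0])]
214 [([91, 84, 75], [434.0, 255.0, 62.0]), ([90, 83, 75], [444.0, 257.0, 59.0])]
216 [([124, 112, 97], [445.0, 366.0, -2.0]), ([126, 114, 99], [454.0, 359.0, 0.0])]
218 [([126, 113, 98], [444.0, 354.0, -3.0]), ([125, 114, 99], [453.0, 350.0, -2.0])]
```

View pics/c6.png

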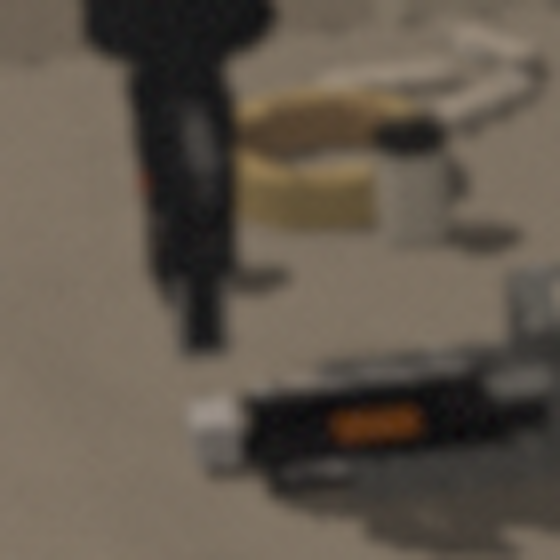

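```bash
python3 - <<'E'
from h import *
go([445,283.5,34],[0,-1,0])
E
python3 -m creep '0 -0.3 1.2 0 0 0 0.5; 0 -0.3 2.4 0 0 0 0.5; 0 -0.3 2.4 0 0 0 0.5; 0 -0.3 2.4 0 0 0 0.5; 0 -0.3 2.4 0 0 0 0.5';python3 - <<'E'
from h import *
p,d=snap('side','s4')
s=telemetry.sense();print(s['tool_pos'],s['opening'],s['wrist_force'])
a=cv2.imread('pics/s4.png')[170:240,230:300]
snap('top','t4');b=cv2.imread('pics/t4.png')[240:310,180:250]
cv2.imwrite('pics/c7.png',cv2.resize(np.hstack([a,b]),None,fx=5.7,fy=5.7,interpolation=cv2.INTER_CUBIC))
E
```

```text
dp cm [-0.06 -0.33  2.4 ] rv [0.5 0.  0.1] n rows>= 0.6
time: 3.13
tool_pos: [444.9, 283.1, 34.5]
tcp_rot: [0.708, -0.707, -0.003, 0.003]
wrist_force: [0.3, 0.2, 0.4]
opening: 0.501
[444.94357578 283.22306998  34.56620383] 0.4976824887983078 [ 0.51754367 -0.25945265 -0.54358738]
```

View pics/c7.png

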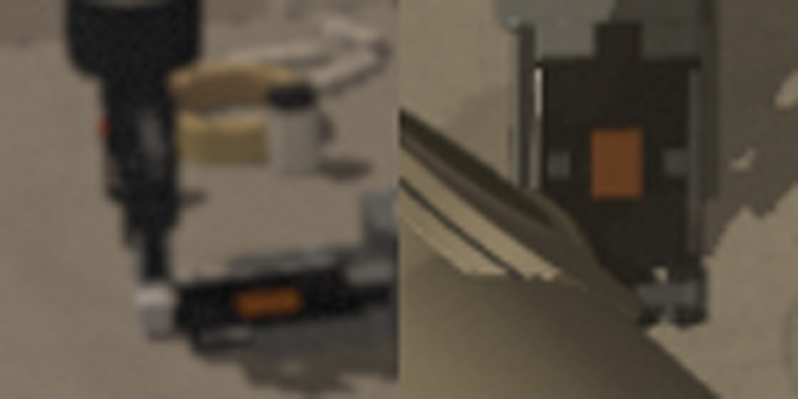

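```bash
python3 -m creep '0 0 0.3 0 0 0 0.5; 0 0 0.6 0 0 0 0.5; 0 0 0.6 0 0 0 0.5; 0 0 0.6 0 0 0 0.5' 40;python3 -m creep '0 0 0 0 0 0 0.35; 0 0 0 0 0 0 0.2; 0 0 0 0 0 0 0.2; 0 0 0 0 0 0 0.2; 0 0 0 0 0 0 0.2';python3 - <<'E'
from h import *
p,d=snap('side','s5')
s=telemetry.sense();print(s['tool_pos'],s['opening'],s['wrist_force'])
a=cv2.imread('pics/s5.png')[170:240,230:300]
snap('top','t5');b=cv2.imread('pics/t5.png')[240:310,180:250]
cv2.imwrite('pics/c8.png',cv2.resize(np.hstack([a,b]),None,fx=5.7,fy=5.7,interpolation=cv2.INTER_CUBIC))
E
```

```text
time: 3.57
tool_pos: [444.7, 283.1, 28.3]
tcp_rot: [0.708, -0.707, -0.003, 0.003]
wrist_force: [-0.4, -0.6, 0.4]
opening: 0.505
time: 3.98
tool_pos: [444.8, 283.1, 28.4]
tcp_rot: [0.708, -0.707, -0.003, 0.003]
wrist_force: [-0.2, 1.0, -1.4]
opening: 0.2
[444.79925033 283.12482825  28.39548061] 0.2018029344123227 [-0.22225856 -1.16024542 -0.49452108]
```

View pics/c8.png

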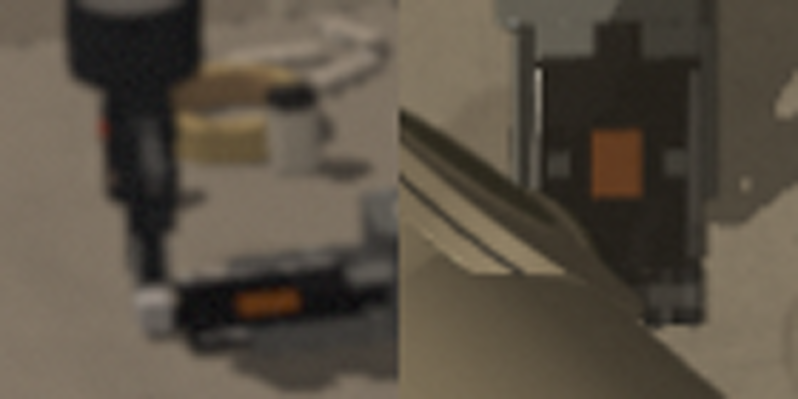

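```bash
python3 - <<'E'
from h import *
d=np.load('pics/t5.npy');p=cv2.imread('pics/t5.png')
for v in range(284,300,2): print(v,[(u,atd('top',u,v,d[v,u]).round(0).tolist()) for u in range(220,236,2)])
print(proj('top',[[445,283,28],[445,262,28],[445,241,100],[445,283,24]]))
E
python3 -m creep '0 0 0 0 0 0 0.5; 0 0 -0.2 0 0 0 0.5; 0 0 -0.2 0 0 0 0.5'
```

```text
284 [(220, [468.0, 278.0, 8.0]), (222, [468.0, 273.0, 7.0]), (224, [468.0, 267.0, 10.0]), (226, [468.0, 261.0, 11.0]), (228, [468.0, 255.0, 14.0]), (230, [468.0, 251.0, 7.0]), (232, [468.0, 245.0, 11.0]), (234, [468.0, 242.0, -0.0])]
286 [(220, [463.0, 278.0, 9.0]), (222, [463.0, 272.0, 12.0]), (224, [463.0, 267.0, 11.0]), (226, [463.0, 261.0, 11.0]), (228, [463.0, 256.0, 10.0]), (230, [462.0, 250.0, 13.0]), (232, [459.0, 223.0, 126.0]), (234, [462.0, 241.0, 4.0])]
288 [(220, [454.0, 247.0, 153.0]), (222, [454.0, 244.0, 146.0]), (224, [455.0, 250.0, 93.0]), (226, [454.0, 238.0, 127.0]), (228, [454.0, 234.0, 121.0]), (230, [454.0, 227.0, 132.0]), (232, [454.0, 223.0, 127.0]), (234, [457.0, 242.0, -0.0])]
290 [(220, [444.0, 199.0, 377.0]), (222, [449.0, 245.0, 142.0]), (224, [449.0, 241.0, 135.0]), (226, [449.0, 236.0, 135.0]), (228, [449.0, 233.0, 129.0]), (230, [449.0, 229.0, 124.0]), (232, [449.0, 222.0, 134.0]), (234, [452.0, 242.0, 1.0])]
292 [(220, [439.0, 193.0, 407.0]), (222, [440.0, 194.0, 382.0]), (224, [444.0, 241.0, 138.0]), (226, [444.0, 236.0, 135.0]), (228, [444.0, 232.0
[... 363 characters left out ...]
4.0, 448.0]), (222, [436.0, 275.0, -2.0]), (224, [435.0, 249.0, 97.0]), (226, [435.0, 238.0, 124.0]), (228, [435.0, 234.0, 124.0]), (230, [434.0, 227.0, 131.0]), (232, [434.0, 223.0, 129.0]), (234, [436.0, 241.0, 3.0])]
298 [(220, [428.0, 181.0, 459.0]), (222, [428.0, 179.0, 453.0]), (224, [428.0, 178.0, 442.0]), (226, [431.0, 265.0, -5.0]), (228, [431.0, 259.0, -2.0]), (230, [430.0, 253.0, 1.0]), (232, [430.0, 247.0, 4.0]), (234, [430.0, 242.0, -2.0])]
[[216.65921832 292.65158081]
 [224.49299545 292.51561697]
 [226.9381968  291.9477553 ]
 [216.9886725  292.67336805]]
time: 4.33
tool_pos: [444.9, 283.2, 30.7]
tcp_rot: [0.708, -0.707, -0.003, 0.003]
wrist_force: [0.6, 0.3, 0.0]
opening: 0.501
```

```bash
python3 - <<'E'
from h import *
p=cv2.imread('pics/t5.png')
cv2.imwrite('pics/c9.png',cv2.resize(p[180:480,100:460],None,fx=2,fy=2))
E
```

```text
(no output)
```

View pics/c9.png

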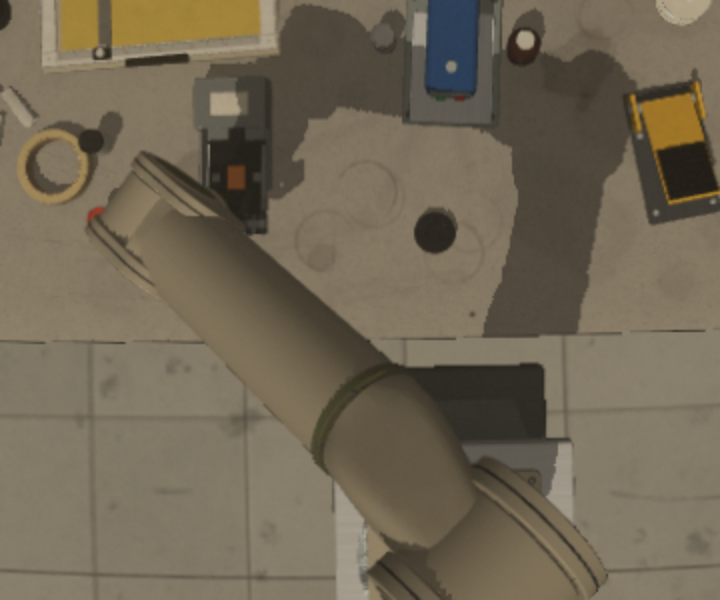

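View pics/s5.png

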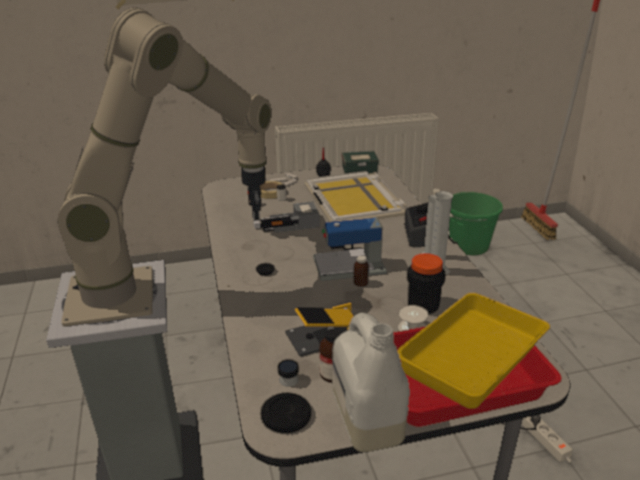

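```bash
for i in 1 2 3; do python3 -m creep '0 0 0.2 0 0 0 0.5; 0 0 0.3 0 0 0 0.5; 0 0 0.3 0 0 0 0.5' | grep -E 'pos|force'; done;python3 - <<'E'
from h import *
p,d=snap('side','s6')
a=cv2.imread('pics/s6.png')[180:240,225:305]
cv2.imwrite('pics/c10.png',cv2.resize(a,None,fx=9,fy=9,interpolation=cv2.INTER_CUBIC))
for v in range(208,232,2): print(v,[(u,p[v,u].tolist(),atd('side',u,v,d[v,u]).round(0).tolist()) for u in (254,257)])
E
```

```text
tool_pos: [444.7, 283.1, 27.4]
wrist_force: [0.2, -0.1, 0.3]
tool_pos: [444.5, 283.0, 24.1]
wrist_force: [-0.7, 1.0, 0.6]
tool_pos: [444.3, 282.9, 20.7]
wrist_force: [0.5, -0.4, 0.1]
208 [(254, [26, 24, 24], [435.0, 222.0, 98.0]), (257, [28, 29, 30], [445.0, 227.0, 94.0])]
210 [(254, [27, 28, 28], [435.0, 223.0, 91.0]), (257, [35, 33, 33], [445.0, 235.0, 84.0])]
212 [(254, [24, 24, 25], [434.0, 224.0, 84.0]), (257, [26, 26, 27], [445.0, 237.0, 76.0])]
214 [(254, [46, 44, 41], [435.0, 234.0, 72.0]), (257, [24, 24, 25], [444.0, 231.0, 72.0])]
216 [(254, [68, 65, 60], [437.0, 256.0, 54.0]), (257, [24, 24, 25], [445.0, 249.0, 56.0])]
218 [(254, [80, 75, 69], [436.0, 255.0, 47.0]), (257, [23, 22, 24], [445.0, 249.0, 49.0])]
220 [(254, [81, 76, 70], [435.0, 249.0, 43.0]), (257, [23, 22, 24], [445.0, 253.0, 40.0])]
222 [(254, [82, 78, 72], [436.0, 264.0, 28.0]), (257, [37, 36, 35], [444.0, 245.0, 37.0])]
224 [(254, [102, 95, 88], [437.0, 277.0, 15.0]), (257, [85, 80, 76], [446.0, 270.0, 17.0])]
226 [(254, [114, 106, 98], [437.0, 277.0, 8.0]), (257, [99, 93, 88], [445.0, 267.0, 11.0])]
228 [(254, [121, 110, 97], [436.0, 279.0, -1.0]), (257, [80, 74, 69], [445.0, 273.0, 1.0])]
230 [(254, [124, 111, 96], [435.0, 270.0, -3.0]), (257, [113, 101, 88], [444.0, 262.0, -0.0])]
```

View pics/c10.png

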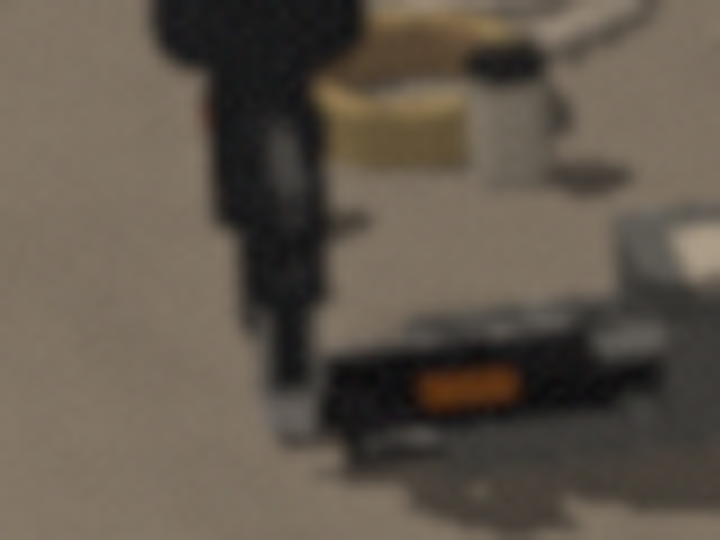

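```bash
for i in 1 2 3; do python3 -m creep '0 0 0.2 0 0 0 0.5; 0 0 0.3 0 0 0 0.5; 0 0 0.3 0 0 0 0.5' | grep -E 'pos|force'; done;python3 - <<'E'
from h import *
p,d=snap('side','s7')
a=cv2.imread('pics/s7.png')[180:240,225:305]
cv2.imwrite('pics/c11.png',cv2.resize(a,None,fx=9,fy=9,interpolation=cv2.INTER_CUBIC))
E
```

```text
tool_pos: [444.3, 282.8, 17.6]
wrist_force: [0.4, 0.3, 0.5]
tool_pos: [444.0, 282.7, 14.3]
wrist_force: [-0.2, 0.5, 0.0]
tool_pos: [443.9, 282.6, 11.0]
wrist_force: [-0.2, -0.0, -0.5]
```

View pics/c11.png

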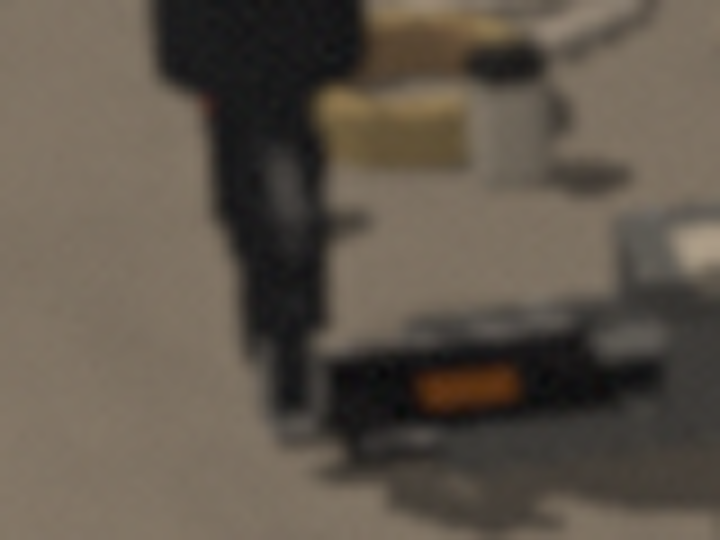

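```bash
for i in 1 2 3 4; do python3 -m creep '0 0 0.2 0 0 0 0.5; 0 0 0.3 0 0 0 0.5; 0 0 0.3 0 0 0 0.5' | grep -E 'pos|force'; done;python3 - <<'E'
from h import *
p,d=snap('side','s8')
a=cv2.imread('pics/s8.png')[180:240,225:305]
cv2.imwrite('pics/c12.png',cv2.resize(a,None,fx=9,fy=9,interpolation=cv2.INTER_CUBIC))
E
```

```text
tool_pos: [443.7, 282.6, 7.9]
wrist_force: [-0.5, 0.5, 1.2]
tool_pos: [443.6, 282.5, 4.6]
wrist_force: [0.0, 0.4, 0.9]
tool_pos: [443.4, 282.4, 1.3]
wrist_force: [1.4, -0.3, -0.4]
tool_pos: [443.2, 282.2, -1.9]
wrist_force: [0.4, -0.7, 0.3]
```

View pics/c12.png

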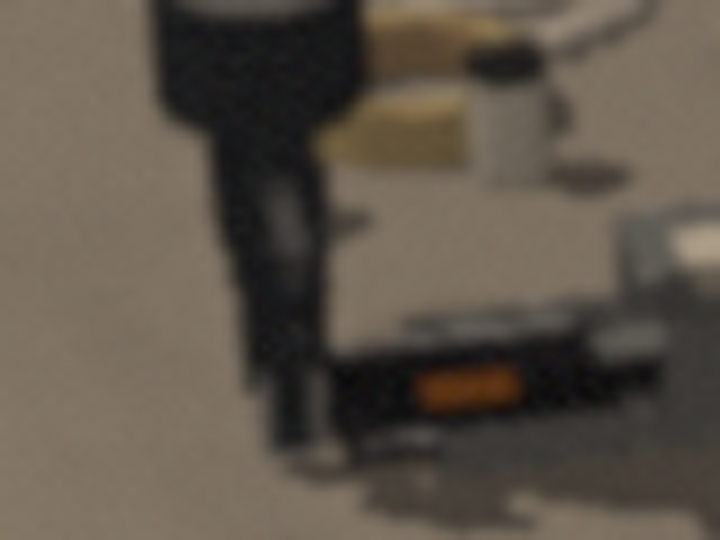

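```bash
python3 -m creep '0 0 0 0 0 0 0.35; 0 0 0 0 0 0 0.2; 0 0 0 0 0 0 0.2; 0 0 0 0 0 0 0.2; 0 0 0 0 0 0 0.2' 40;python3 - <<'E'
from h import *
p,d=snap('side','s9')
a=cv2.imread('pics/s9.png')[180:240,225:305]
cv2.imwrite('pics/c13.png',cv2.resize(a,None,fx=9,fy=9,interpolation=cv2.INTER_CUBIC))
E
```

```text
time: 7.4
tool_pos: [443.3, 282.4, -1.7]
tcp_rot: [0.708, -0.706, -0.004, 0.004]
wrist_force: [0.3, -0.3, 1.9]
opening: 0.272
```

View pics/c13.png

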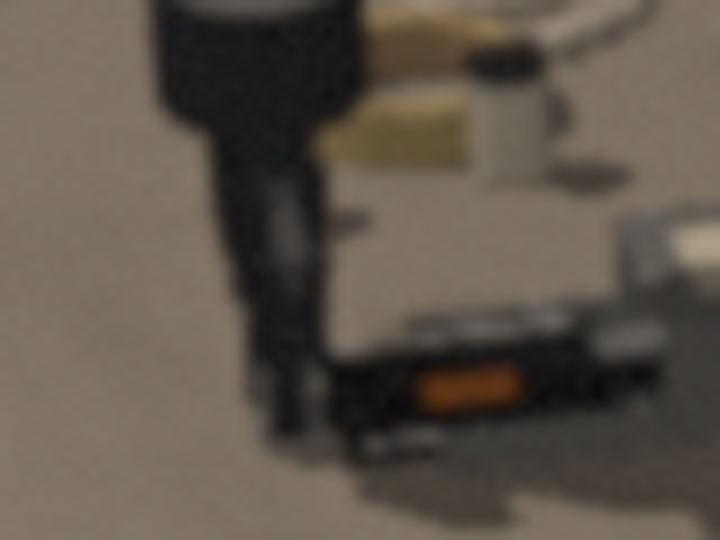

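```bash
python3 -m creep '0 0.2 -0.2 0 0 0 0.2; 0 1 -0.3 0 0 0 0.2; 0 2 -0.3 0 0 0 0.2; 0 3 -0.3 0 0 0 0.2; 0 3 -0.3 0 0 0 0.2' 60;python3 - <<'E'
from h import *
print(telemetry.sense()['joint_positions'])
E
```

```text
time: 7.87
tool_pos: [410.5, 282.4, 1.4]
tcp_rot: [0.709, -0.706, -0.004, 0.005]
wrist_force: [0.9, 0.4, -0.6]
opening: 0.264
[-0.02420477  0.43521782 -0.76112569  1.96598568  0.37237872  0.89649166
 -2.5456794 ]
```

```bash
python3 -m creep '0 1 0 0 0 0 0.2; 0 2 0 0 0 -0.5 0.2; 0 3 -0.1 0 0 -1 0.2; 0 3.3 -0.1 0 0 -1.5 0.2; 0 3.3 -0.1 0 0 -1.5 0.2';python3 - <<'E'
from h import *
print(telemetry.sense()['joint_positions'])
p,d=snap('side','s10');a=cv2.imread('pics/s10.png')[150:250,220:340]
snap('top','t10');b=cv2.imread('pics/t10.png')[200:300,160:280]
cv2.imwrite('pics/c14.png',cv2.resize(np.vstack([a,b]),None,fx=3,fy=3,interpolation=cv2.INTER_CUBIC))
E
```

```text
time: 8.28
tool_pos: [376.6, 282.3, 2.9]
tcp_rot: [0.718, -0.696, -0.004, 0.005]
wrist_force: [0.6, 0.3, -0.3]
opening: 0.265
[-0.02686134  0.38152636 -0.78906084  2.03283247  0.34263077  0.87339013
 -2.54505479]
```

View pics/c14.png

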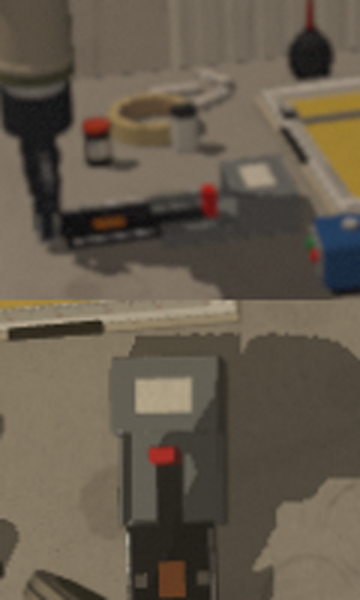

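```bash
python3 -m creep '0 0.3 -2 0 0 0 0.2; 0 0.3 -4.5 0 0 0 0.2; 0 0.3 -7 0 0 0 0.2; 0 0.2 -9.5 0 0 0 0.2; 0 0 -12 0 0 0 0.2'; cat >> h.py <<'E'
def goh(p,hd,z=None):
    h=np.radians(hd);go(p,[np.cos(h),np.sin(h),0],z)
    s=telemetry.sense();x=R.from_quat(s['tcp_rot']).as_matrix();print('heading',np.degrees(np.arctan2(x[1,0],x[0,0])).round(2),'q',np.round(s['joint_positions'],2))
E
python3 - <<'E'
from h import *
goh([430,270,140],-55)
E
```

```text
time: 8.8
tool_pos: [379.5, 282.4, 124.3]
tcp_rot: [0.718, -0.696, -0.004, 0.005]
wrist_force: [1.5, -0.4, -1.0]
opening: 0.265
dp cm [ 1.39 -4.99 -1.63] rv [  0.7   0.1 -33.3] n rows>= 4.7
heading -88.29 q [ 0.08  0.18 -0.87  1.93  0.15  1.1  -2.39]
```

```bash
python3 -m creep '0.3 -1 -0.4 0.2 0 -7 0.2; 0.6 -2 -0.8 0.4 0 -14 0.2; 0.9 -3 -1.2 0.7 0 -21 0.2; 1.2 -4 -1.6 0.7 0 -28 0.2; 1.4 -5 -1.6 0.7 0 -35 0.2'; python3 - <<'E'
from h import *
goh([475,245,140],-18)
E
```

```text
time: 9.22
tool_pos: [431.5, 269.7, 140.5]
tcp_rot: [0.895, -0.446, -0.0, -0.002]
wrist_force: [0.3, -0.3, -0.7]
opening: 0.267
dp cm [ 4.59 -1.99  0.05] rv [ -0.2   0.1 -35. ] n rows>= 4.9
heading -53.0 q [ 0.17  0.26 -0.91  1.84  0.22  1.15 -1.74]
```

```bash
python3 -m creep '0.9 -0.4 0 0 0 -7 0.2; 1.8 -0.8 0 0 0 -14 0.2; 2.7 -1.2 0 0 0 -21 0.2; 3.6 -1.6 0 0 0 -28 0.2; 4.6 -2 0 0 0 -35 0.2'; python3 - <<'E'
from h import *
goh([515,215,140],17)
E
```

```text
time: 9.63
tool_pos: [476.0, 244.5, 140.5]
tcp_rot: [0.988, -0.154, 0.0, -0.002]
wrist_force: [-0.7, 0.7, -0.6]
opening: 0.267
dp cm [4.62 1.63 0.05] rv [ -0.2  -0.1 -34.7] n rows>= 4.8
heading -17.7 q [ 0.27  0.35 -0.97  1.77  0.31  1.18 -1.1 ]
```

```bash
python3 -m creep '0.9 0.3 0 0 0 -7 0.2; 1.8 0.6 0 0 0 -14 0.2; 2.7 0.9 0 0 0 -21 0.2; 3.6 1.2 0 0 0 -28 0.2; 4.6 1.6 0 0 0 -35 0.2'; python3 - <<'E'
from h import *
goh([555,180,140],52)
E
```

```text
time: 10.05
tool_pos: [515.8, 214.8, 140.5]
tcp_rot: [0.988, 0.153, 0.001, -0.002]
wrist_force: [-0.0, 1.1, -0.9]
opening: 0.264
dp cm [2.68 4.5  0.04] rv [ -0.1  -0.2 -34.4] n rows>= 4.8
heading 17.6 q [ 0.38  0.45 -1.05  1.71  0.41  1.22 -0.47]
```

```bash
python3 -m creep '0.5 0.9 0 0 0 -7 0.2; 1 1.8 0 0 0 -14 0.2; 1.6 2.7 0 0 0 -21 0.2; 2.1 3.6 0 0 0 -28 0.2; 2.7 4.5 0 0 0 -34.4 0.2'; python3 - <<'E'
from h import *
goh([596,150,120],87)
E
```

```text
time: 10.47
tool_pos: [556.1, 179.1, 140.3]
tcp_rot: [0.898, 0.441, 0.001, -0.001]
wrist_force: [1.3, -0.1, -0.8]
opening: 0.266
dp cm [0.13 4.94 2.02] rv [ -0.   -0.2 -34.7] n rows>= 4.8
heading 52.28 q [ 0.47  0.56 -1.14  1.64  0.53  1.28  0.15]
```

```bash
python3 -m creep '0 1 0.4 0 0 -7 0.2; 0 2 0.8 0 0 -14 0.2; 0 3 1.2 0 0 -21 0.2; 0.1 4 1.6 0 0 -28 0.2; 0.1 5 2 0 0 -34.7 0.2'; python3 - <<'E'
from h import *
goh([596,150,0],87)
snap('side','s11');snap('top','t11')
a=cv2.imread('pics/s11.png')[150:300,210:410];b=cv2.imread('pics/t11.png')[150:300,180:380]
cv2.imwrite('pics/c15.png',cv2.resize(np.vstack([a,b]),None,fx=2,fy=2,interpolation=cv2.INTER_CUBIC))
E
```

```text
time: 10.88
tool_pos: [597.3, 148.4, 119.7]
tcp_rot: [0.724, 0.69, 0.002, -0.001]
wrist_force: [0.2, -0.4, -1.0]
opening: 0.264
dp cm [ 0.1  -0.15 11.97] rv [ 0.1 -0.2  0.2] n rows>= 2.9
heading 87.24 q [ 0.52  0.71 -1.2   1.57  0.67  1.32  0.76]
```

View pics/c15.png

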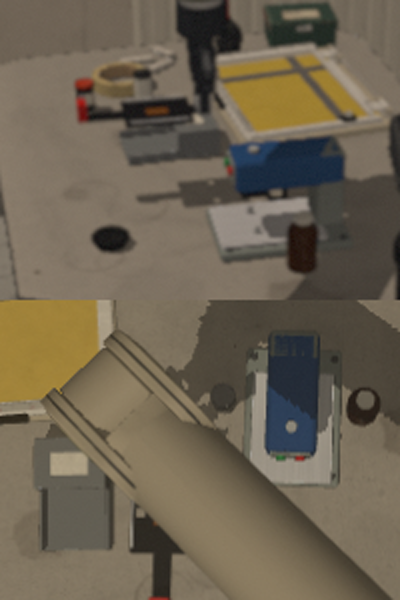

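```bash
python3 -m creep '0.1 -0.2 3 0 0 0 0.2; 0.1 -0.2 6 0 0 0 0.2; 0.1 -0.2 8.5 0 0 0 0.2; 0.1 -0.2 10.5 0 0 0 0.2; 0.1 -0.2 11.2 0 0 0 0.2';python3 -m creep '0 0 0 0 0 0 0.2; 0 0 0 0 0 0 0.2' ; python3 - <<'E'
from h import *
goh([597,150,-5],87)
E
```

```text
time: 11.4
tool_pos: [593.8, 148.3, 4.0]
tcp_rot: [0.727, 0.686, -0.0, -0.002]
wrist_force: [-0.2, -0.4, -1.0]
opening: 0.268
time: 11.57
tool_pos: [593.7, 148.5, 4.4]
tcp_rot: [0.728, 0.685, -0.0, -0.003]
wrist_force: [-0.0, -0.7, -0.4]
opening: 0.266
dp cm [0.17 0.32 0.94] rv [-0.3 -0.2 -0.5] n rows>= 0.2
heading 86.52 q [ 0.47  0.82 -1.09  1.66  0.78  1.16  0.68]
```

```bash
for i in 1 2 3; do python3 -m creep '0 0 0.2 0 0 0 0.2; 0 0 0.3 0 0 0 0.2; 0 0 0.3 0 0 0 0.2'| grep -E 'pos|force'; done
```

```text
tool_pos: [594.2, 148.7, 2.3]
wrist_force: [0.1, 0.4, -0.5]
tool_pos: [594.2, 148.6, -0.7]
wrist_force: [0.5, -0.2, -0.2]
tool_pos: [594.2, 148.6, -3.9]
wrist_force: [-0.3, 0.2, -0.7]
```

```bash
for i in 1 2 3; do python3 -m creep '0 0 0.1 0 0 0 0.2; 0 0 0.2 0 0 0 0.2; 0 0 0.2 0 0 0 0.2'| grep -E 'pos|force'; done; python3 - <<'E'
from h import *
snap('side','s12')
a=cv2.imread('pics/s12.png')[190:250,260:340]
cv2.imwrite('pics/c16.png',cv2.resize(a,None,fx=8,fy=8,interpolation=cv2.INTER_CUBIC))
E
```

```text
tool_pos: [594.3, 148.7, -4.2]
wrist_force: [-7.1, -3.4, 20.1]
tool_pos: [594.3, 148.7, -4.2]
wrist_force: [-9.1, -5.7, 21.9]
tool_pos: [594.4, 148.7, -4.2]
wrist_force: [-9.6, -6.0, 21.1]
```

View pics/c16.png

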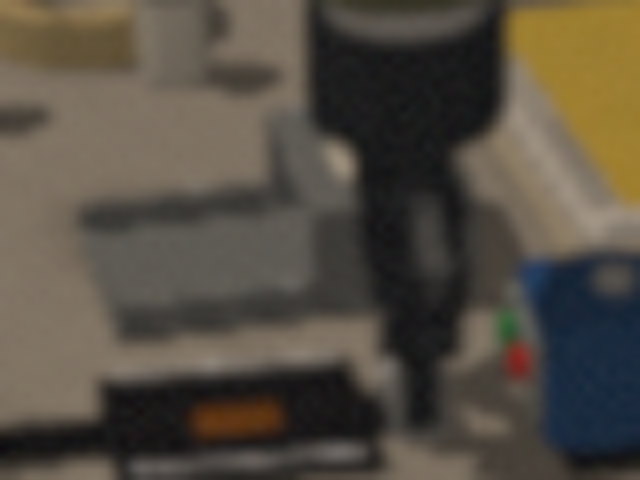

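```bash
python3 -m creep '0 0 0 0 0 0 0.2; 0 0 0 0 0 0 0.35; 0 0 0 0 0 0 0.5; 0 0 0 0 0 0 0.5; 0 0 0 0 0 0 0.5'; python3 -m creep '0 0 -1.5 0 0 0 0.5; 0 0 -4 0 0 0 0.5; 0 0 -7 0 0 0 0.5; 0 0 -9 0 0 0 0.5; 0 0 -10 0 0 0 0.5'; python3 - <<'E'
from h import *
goh([420,158,90],87)
snap('side','s13');snap('top','t13')
a=cv2.imread('pics/s13.png')[200:265,230:330];b=cv2.imread('pics/t13.png')[190:310,225:345]
cv2.imwrite('pics/c17a.png',cv2.resize(a,None,fx=8,fy=8,interpolation=cv2.INTER_CUBIC))
cv2.imwrite('pics/c17b.png',cv2.resize(b,None,fx=5,fy=5,interpolation=cv2.INTER_CUBIC))
E
```

```text
time: 13.53
tool_pos: [594.2, 148.7, -4.5]
tcp_rot: [0.729, 0.685, -0.001, -0.001]
wrist_force: [0.6, -0.5, 0.9]
opening: 0.502
time: 13.95
tool_pos: [595.5, 149.6, 99.3]
tcp_rot: [0.728, 0.685, 0.001, 0.0]
wrist_force: [0.3, 0.0, 0.1]
opening: 0.504
dp cm [ -0.24 -17.57   0.91] rv [ 0.1 -0.1 -0.5] n rows>= 4.2
heading 86.48 q [ 0.51  0.72 -1.18  1.6   0.69  1.29  0.74]
```

View pics/c17a.png

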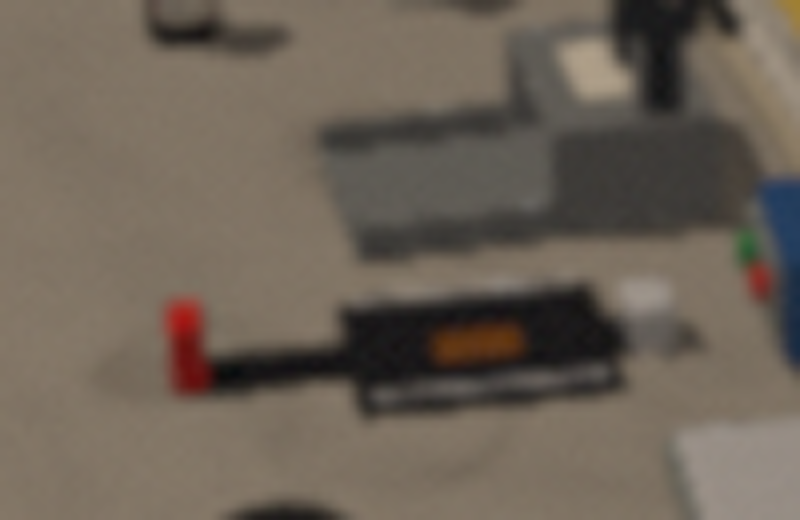

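View pics/c17b.png

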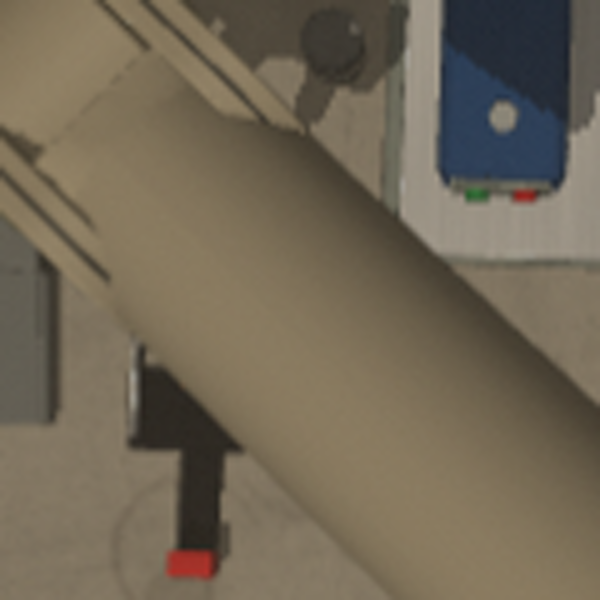

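```bash
python3 - <<'E'
from h import *
P=lambda u,v,z:atz('top',225+u/5,190+v/5,z)[:2].round(1)
print('handle top',P(191.5,564,30),'left/right',P(168,564,30),P(215,564,30))
print('plate front corners',P(130,445,6),'stem at plate',P(201,447,6),'stem at handle',P(198,548,6), P(178,548,6),P(179,450,6),P(224,450,6))
E
```

```text
handle top [416.1 158.9] left/right [416.4 171.3] [415.9 146.5]
plate front corners [480.3 194.4] stem at plate [478.4 156.1] stem at handle [424.5 158.4] [424.7 169.1] [477.1 167.9] [476.5 143.7]
```

```bash
python3 -m creep '0 -3.5 0.2 0 0 0 0.5; 0 -7 0.4 0 0 0 0.5; -0.1 -11 0.6 0 0 0 0.5; -0.2 -14.5 0.8 0 0 -0.3 0.5; -0.2 -17.7 1 0 0 -0.5 0.5'; python3 -m creep '0 0 2 0 0 0 0.5; 0 0 4 0 0 0 0.5; 0 0 4.5 0 0 0 0.5;0 0 4.5 0 0 0 0.5';python3 - <<'E'
from h import *
goh([417,159,0],87.3)
snap('side','s14');snap('top','t14')
a=cv2.imread('pics/s14.png')[190:260,230:330]
cv2.imwrite('pics/c18a.png',cv2.resize(a,None,fx=8,fy=8,interpolation=cv2.INTER_CUBIC))
E
```

```text
time: 14.47
tool_pos: [415.4, 157.4, 85.4]
tcp_rot: [0.726, 0.688, -0.001, -0.001]
wrist_force: [0.8, 1.0, 2.3]
opening: 0.5
time: 14.8
tool_pos: [414.0, 156.8, 39.0]
tcp_rot: [0.726, 0.688, -0.003, -0.002]
wrist_force: [0.0, -0.6, 1.1]
opening: 0.503
dp cm [0.24 0.31 3.9 ] rv [-0.3  0.1 -0.3] n rows>= 0.9
heading 86.98 q [ 0.7   0.49 -1.32  2.07  0.56  1.02  0.62]
```

View pics/c18a.png

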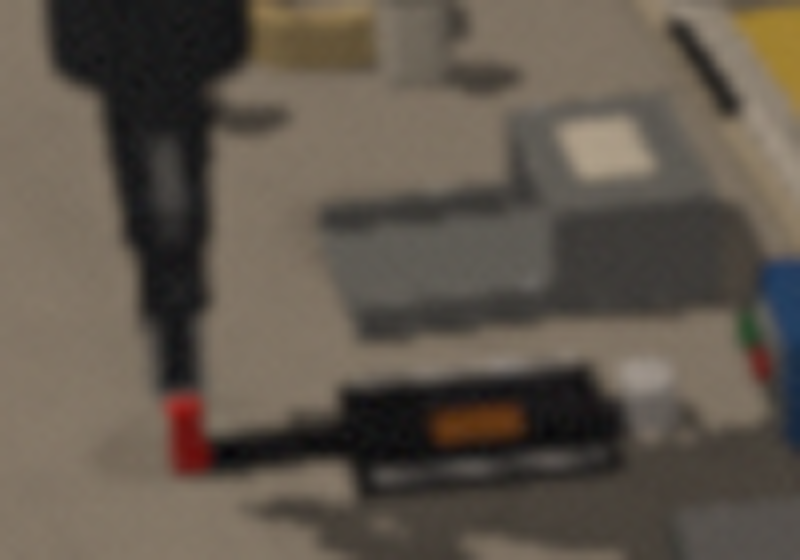

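View pics/t14.png

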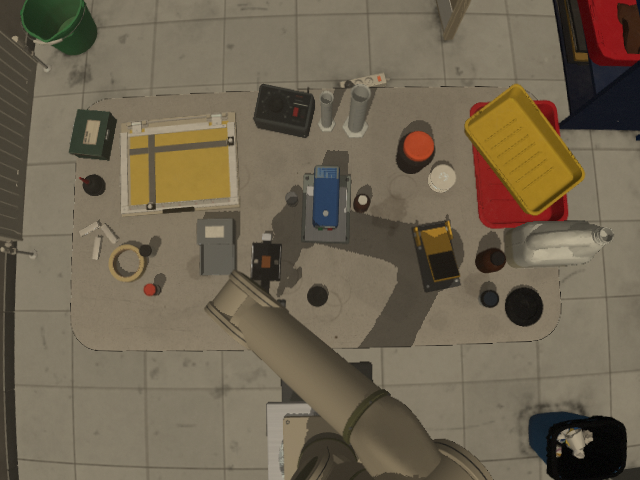

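```bash
python3 -m creep '0.1 0.2 1 0 0 0 0.5; 0.2 0.3 2 0 0 0 0.5; 0.25 0.3 3 0 0 -0.3 0.5; 0.25 0.3 3.9 0 0 -0.3 0.5; 0.25 0.3 3.9 0 0 -0.3 0.5'; python3 -m creep '0 0.1 0 0 0 0 0.4; 0 0.1 0 0 0 0 0.2; 0 0.1 0 0 0 0 0.2; 0 0.1 0 0 0 0 0.2; 0 0.1 0 0 0 0 0.2' 60; python3 - <<'E'
from h import *
goh([417,159,0],87.3)
snap('side','s15')
a=cv2.imread('pics/s15.png')[190:260,230:330]
cv2.imwrite('pics/c19.png',cv2.resize(a,None,fx=8,fy=8,interpolation=cv2.INTER_CUBIC))
E
```

```text
time: 15.32
tool_pos: [417.6, 160.2, 0.5]
tcp_rot: [0.724, 0.69, -0.002, -0.002]
wrist_force: [-0.9, -1.5, 0.9]
opening: 0.494
time: 15.73
tool_pos: [418.9, 160.2, 0.9]
tcp_rot: [0.724, 0.69, -0.001, -0.002]
wrist_force: [0.3, -0.4, 4.1]
opening: 0.266
dp cm [-0.13 -0.18  0.1 ] rv [-0.3 -0.   0. ] n rows>= 0.1
heading 87.3 q [ 0.61  0.55 -1.23  2.08  0.64  0.97  0.56]
```

View pics/c19.png

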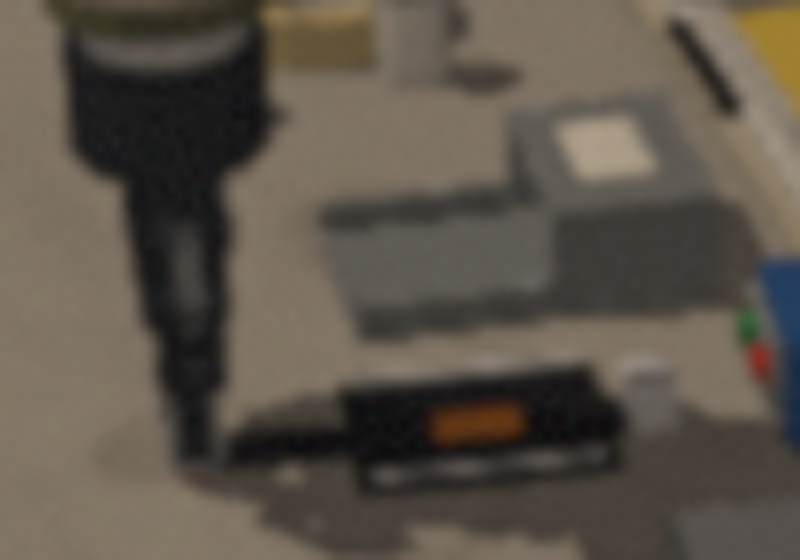

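```bash
python3 -m creep '0 0 -1 0 0 0 0.2; 0 0 -2.5 0 0 0 0.2; 0 -0.5 -4 0 0 0 0.2; 0 -0.9 -5.5 0 0 0 0.2; 0 -0.9 -6 0 0 0 0.2'; python3 - <<'E'
from h import *
goh([405,-5,62],87)
snap('top','t16');snap('side','s16')
b=cv2.imread('pics/t14.png')[220:320,220:340];
cv2.imwrite('pics/c20.png',cv2.resize(b,None,fx=6,fy=6,interpolation=cv2.INTER_CUBIC))
a=cv2.imread('pics/s16.png')[190:260,230:330]
cv2.imwrite('pics/c21.png',cv2.resize(a,None,fx=6,fy=6,interpolation=cv2.INTER_CUBIC))
E
```

```text
time: 16.2
tool_pos: [410.2, 161.1, 62.8]
tcp_rot: [0.723, 0.69, -0.001, -0.001]
wrist_force: [1.4, -0.7, -0.9]
opening: 0.269
dp cm [-16.61   0.25   0.08] rv [-0.2 -0.   0.3] n rows>= 4.0
heading 87.34 q [ 0.75  0.45 -1.38  2.06  0.51  1.05  0.65]
```

View pics/c20.png

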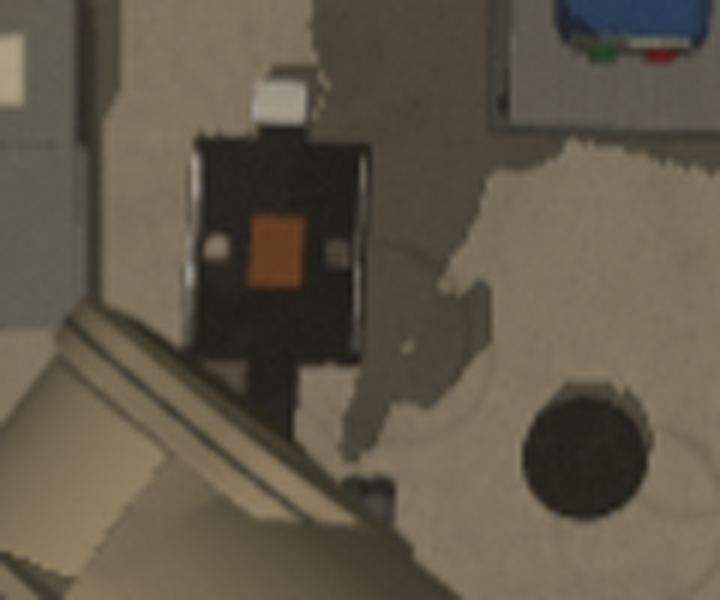

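View pics/c21.png

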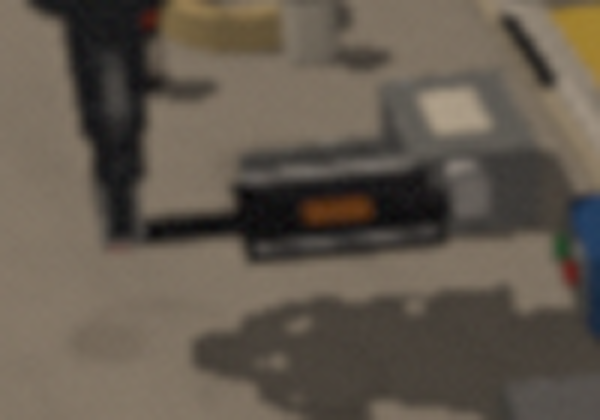

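```bash
python3 - <<'E'
from h import *
P=lambda u,v,z:atz('top',220+u/6,220+v/6,z)[:2]
c=[P(197,140,6),P(370,146,6),P(362,362,6),P(190,355,6)]
m=sum(c)/4;ax=(c[0]+c[1]-c[2]-c[3])/2;print(m,ax,np.degrees(np.arctan2(ax[1],ax[0])))
print('amber',P(277,250,6),'holes',(P(217,248,4)+P(337,253,4))/2,'cap',P(585,458,14))
E
python3 -m creep '-3 0 0 0 0 0 0.2; -6.5 0 0 0 0 0 0.2; -10 0 0 0 0 0 0.2; -13.5 0 0 0 0 0 0.2; -16.5 0 0 0 0 0.3 0.2'; python3 -m creep '0 0 0 0 0 0 0.2; 0 0 0 0 0 0 0.2' ; python3 - <<'E'
from h import *
goh([405,-5,62],87)
snap('top','t17');snap('side','s17')
a=cv2.imread('pics/s17.png')[195:295,250:390]
cv2.imwrite('pics/c22.png',cv2.resize(a,None,fx=5.7,fy=5.7,interpolation=cv2.INTER_CUBIC))
b=cv2.imread('pics/t17.png')[150:330,240:400];
cv2.imwrite('pics/c23.png',cv2.resize(b,None,fx=3.3,fy=3.3,interpolation=cv2.INTER_CUBIC))
E
```

```text
[525.83978731 151.75999591] [96.84606749 -4.45992328] -2.6367035319177523
amber [526.02905799 152.90730836] holes [525.95920245 153.18461593] cap [430.11447035  16.68598724]
time: 16.72
tool_pos: [402.4, -6.9, 61.2]
tcp_rot: [0.726, 0.688, -0.001, -0.001]
wrist_force: [1.8, -0.1, -0.6]
opening: 0.266
time: 16.88
tool_pos: [401.9, -9.1, 60.6]
tcp_rot: [0.728, 0.686, -0.002, -0.001]
wrist_force: [-0.0, 0.3, -0.2]
opening: 0.265
dp cm [ 0.43  0.28 -0.14] rv [-0.3  0.1 -0.4] n rows>= 0.1
heading 86.64 q [ 1.27  0.3  -1.43  2.15  0.36  0.99  1.14]
```

View pics/c22.png

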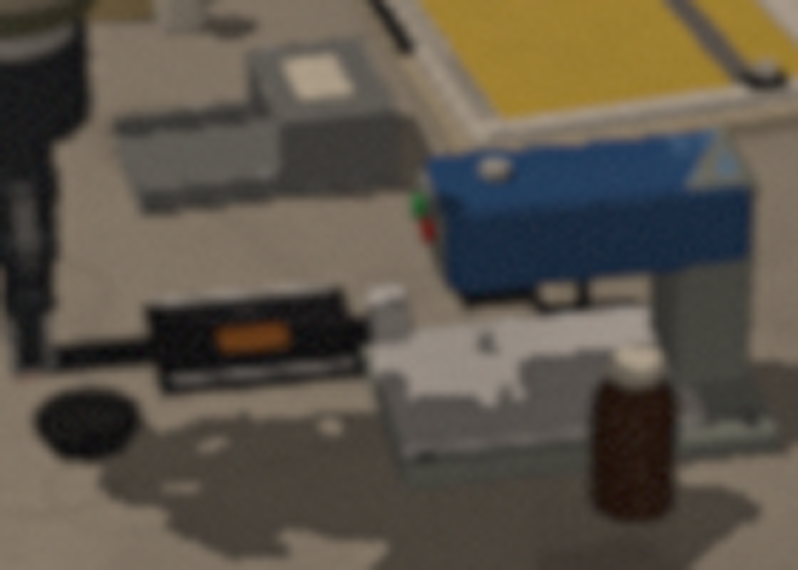

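View pics/c23.png

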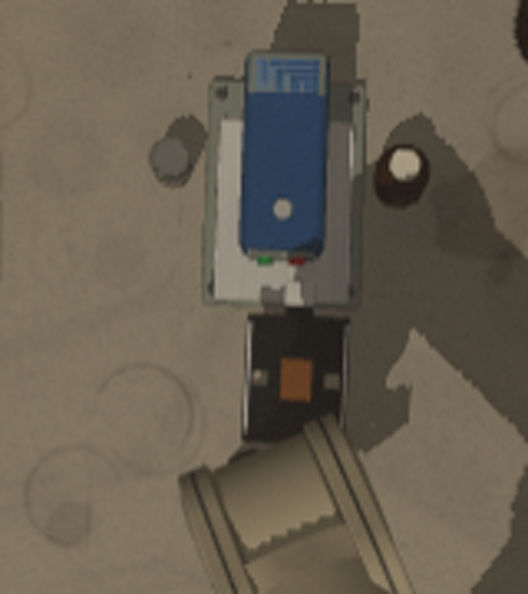

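```bash
python3 - <<'E'
from h import *
P=lambda u,v,z:atz('top',240+u/3.3,150+v/3.3,z)[:2].round(1)
print('holes',P(261,378,64),P(332,382,64),'amber',P(296,380,66),'corners',P(248,312,66),P(349,320,66))
s=telemetry.sense();r=R.from_quat(s['tcp_rot']);print(s['tool_pos'],'pred origin',s['tool_pos'][:2]+107.4*np.array([np.cos(np.radians(-2.9)),np.sin(np.radians(-2.9))]))
print('bed front',P(214,302,20),P(355,305,20),P(207,303,12),P(358,307,12))
go([430,-3,62],[np.cos(np.radians(87.3)),np.sin(np.radians(87.3)),0])
E
```

```text
holes [510.9   9.9] [506.4 -45.2] amber [508.5 -17.3] corners [562.5  18.8] [554.3 -59.8]
[402.28342676  -6.30069399  60.95810305] pred origin [509.54588572 -11.73437575]
bed front [576.4  47.1] [571.2 -66.9] [576.7  53.1] [570.4 -69.6]
dp cm [ 0.48  2.75 -0.11] rv [-0.2 -0.  -0.4] n rows>= 0.7
```

```bash
python3 - <<'E'
from h import *
goh([440,-5,62],88.6)
E
python3 -m creep '0 1 0 0 0 -0.5 0.2; 0.1 2 0 0 0 -1 0.2; 0.2 3 0 0 0 -1.5 0.2; 0.2 3.7 0 0 0 -2 0.2; 0.2 3.7 0 0 0 -2 0.2'; python3 -m creep '0 0 0 0 0 0 0.2; 0 0 0 0 0 0 0.2; 0 0 0 0 0 0 0.2; 0 0 0 0 0 0 0.2'; python3 - <<'E'
from h import *
goh([440,-5,62],88.6)
snap('top','t18');snap('side','s18')
print(telemetry.sense()['tool_pos'])
a=cv2.imread('pics/s18.png')[210:290,270:390]
cv2.imwrite('pics/c24.png',cv2.resize(a,None,fx=6.6,fy=6.6,interpolation=cv2.INTER_CUBIC))
b=cv2.imread('pics/t18.png')[200:300,290:370];
cv2.imwrite('pics/c25.png',cv2.resize(b,None,fx=6,fy=6,interpolation=cv2.INTER_CUBIC))
E
```

```text
dp cm [ 0.33  3.76 -0.12] rv [-0.2 -0.  -1.7] n rows>= 0.9
heading 86.92 q [ 1.26  0.3  -1.44  2.15  0.36  0.99  1.14]
time: 17.4
tool_pos: [428.9, -4.7, 56.3]
tcp_rot: [0.712, 0.702, -0.01, -0.009]
wrist_force: [-35.5, -1.7, 2.1]
opening: 0.264
time: 17.73
tool_pos: [430.0, -3.8, 56.7]
tcp_rot: [0.712, 0.702, -0.009, -0.009]
wrist_force: [0.3, -0.5, -1.1]
opening: 0.271
dp cm [-0.11  0.99 -0.55] rv [-1.4  0.   0.6] n rows>= 0.3
heading 89.21 q [ 1.09  0.4  -1.32  2.07  0.44  1.04  1.11]
[429.84978004  -4.28601819  56.74056539]
```

View pics/c24.png

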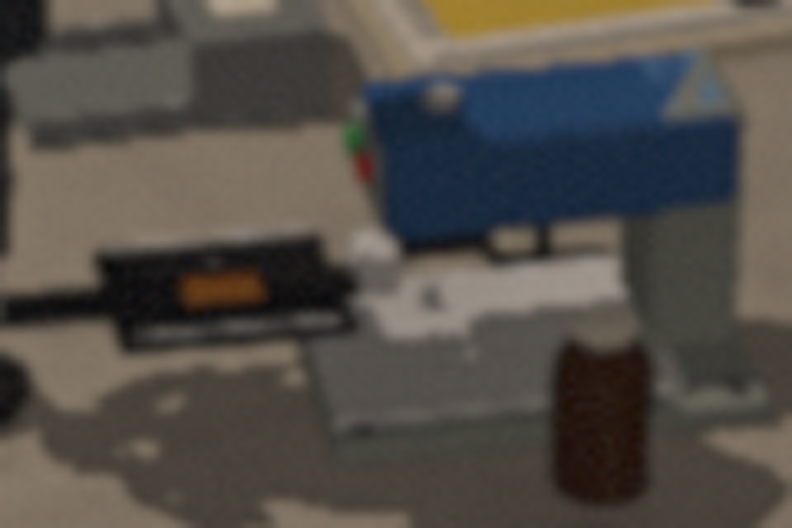

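View pics/c25.png

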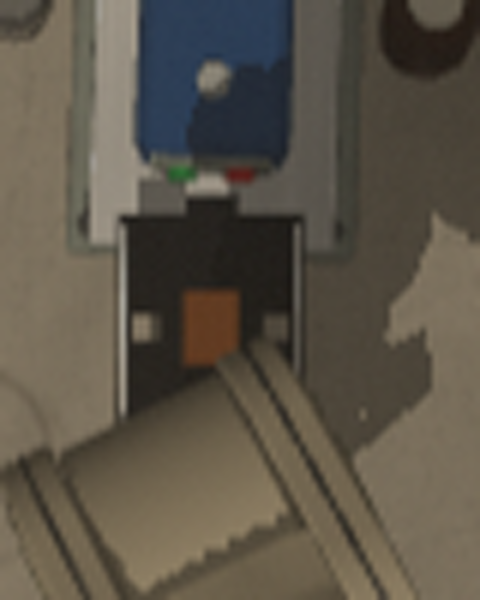

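```bash
python3 -m creep '0 -0.8 0 0 0 0 0.2; 0 -1.6 0.4 0 0 0 0.2; 0 -2.2 1 0 0 0.3 0.2; 0 -2.2 1.6 1 0 0.5 0.2; 0 -2.2 1.7 1.3 0 0.5 0.2'; python3 -m creep '0 0 0 0 0 0 0.2; 0 0 0 0 0 0 0.2; 0 0 0 0 0 0 0.2; 0 0 0 0 0 0 0.2'; python3 - <<'E'
from h import *
goh([410,-5,42],88.6)
snap('top','t19');snap('side','s19')
s=telemetry.sense();print(s['tool_pos'],R.from_quat(s['tcp_rot']).as_matrix().round(3))
a=cv2.imread('pics/s19.png')[210:290,250:370]
cv2.imwrite('pics/c26.png',cv2.resize(a,None,fx=6.6,fy=6.6,interpolation=cv2.INTER_CUBIC))
b=cv2.imread('pics/t19.png')[200:300,290:370];
cv2.imwrite('pics/c27.png',cv2.resize(b,None,fx=6,fy=6,interpolation=cv2.INTER_CUBIC))
E
```

```text
time: 18.25
tool_pos: [406.5, -4.6, 39.4]
tcp_rot: [0.716, 0.698, -0.018, -0.017]
wrist_force: [-0.3, 0.7, -0.8]
opening: 0.267
time: 18.58
tool_pos: [406.7, -4.6, 39.5]
tcp_rot: [0.716, 0.698, -0.018, -0.017]
wrist_force: [0.2, 0.3, -0.4]
opening: 0.266
dp cm [-0.04  0.32 -0.26] rv [-2.8  0.1 -0. ] n rows>= 0.4
heading 88.59 q [ 1.1   0.39 -1.31  2.12  0.44  1.01  1.1 ]
[406.66221588  -4.628461    39.49879783] [[ 0.025  0.998 -0.049]
 [ 1.    -0.025 -0.001]
 [-0.002 -0.049 -0.999]]
```

View pics/c26.png

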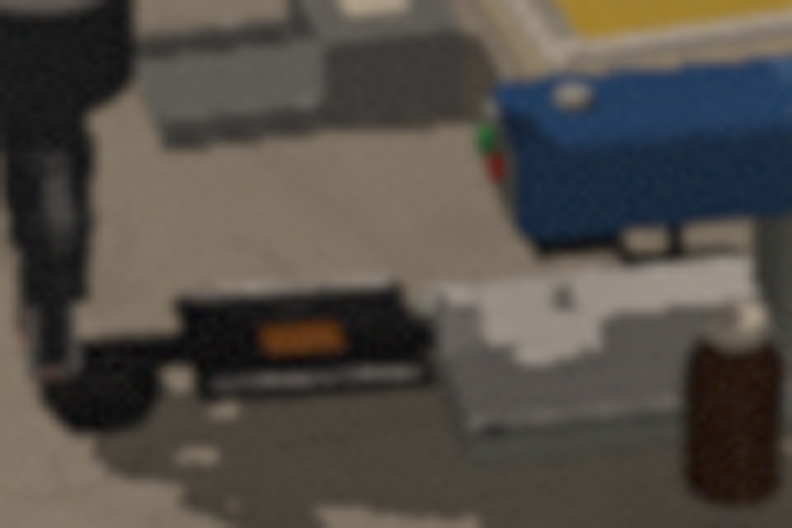

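View pics/c27.png

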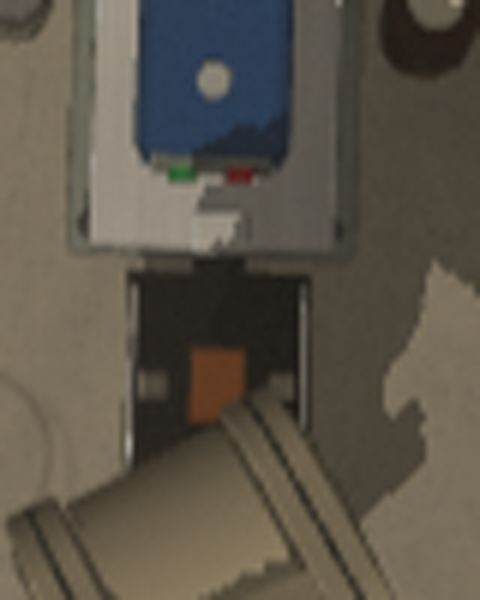

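```bash
python3 -m creep '0 0 0 -1 0 0 0.2; 0 0 -0.2 -2 0 0 0.2; 0 0 -0.4 -2.8 0 0 0.2; 0 0 -0.4 -2.8 0 0 0.2; 0 0 -0.4 -2.8 0 0 0.2'; python3 -m creep '0 0 0 0 0 0 0.2; 0 0 0 0 0 0 0.2'; python3 - <<'E'
from h import *
goh([410,-5,44],88.6)
p,d=snap('top','t20');snap('side','s20')
s=telemetry.sense();print(s['tool_pos'],R.from_quat(s['tcp_rot']).as_matrix().round(3)[:,2])
# plate surface from top depth
pts=np.array([atd('top',u,v,d[v,u]) for v in range(247,266) for u in range(314,339) if p[v,u].max()<60])
A=np.c_[pts[:,:2]-pts[:,:2].mean(0),np.ones(len(pts))];co,*_=np.linalg.lstsq(A,pts[:,2],rcond=None)
print(len(pts),pts.mean(0),co,(pts[:,2]-A@co).std())
a=cv2.imread('pics/s20.png')[210:290,250:370]
cv2.imwrite('pics/c28.png',cv2.resize(a,None,fx=6.6,fy=6.6,interpolation=cv2.INTER_CUBIC))
b=cv2.imread('pics/t20.png')[210:290,300:360];
cv2.imwrite('pics/c29.png',cv2.resize(b,None,fx=7.5,fy=7.5,interpolation=cv2.INTER_CUBIC))
E
```

```text
time: 19.1
tool_pos: [406.8, -5.1, 43.7]
tcp_rot: [0.716, 0.698, -0.001, 0.001]
wrist_force: [0.0, 0.2, -0.5]
opening: 0.267
time: 19.27
tool_pos: [406.9, -5.2, 43.7]
tcp_rot: [0.716, 0.698, -0.001, 0.001]
wrist_force: [-0.7, 0.5, -0.3]
opening: 0.266
dp cm [ 0.03  0.31 -0.03] rv [ 0.   0.2 -0.1] n rows>= 0.1
heading 88.54 q [ 1.17  0.34 -1.36  2.15  0.41  0.96  1.12]
[406.8765336   -5.01711547  43.62977578] [ 0.    -0.003 -1.   ]
366 [537.78693633  -8.68505313  54.92294448] [-3.51334416  0.1209935  54.92294448] 78.53315611481074
```

View pics/c28.png

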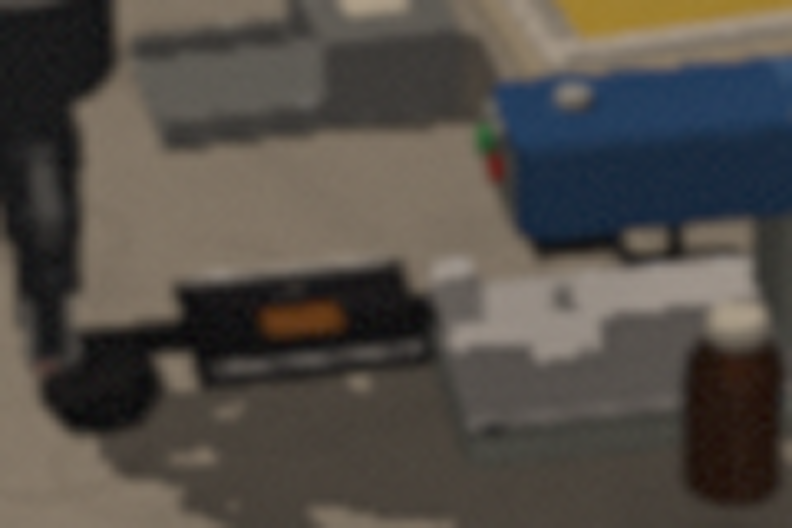

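View pics/c29.png

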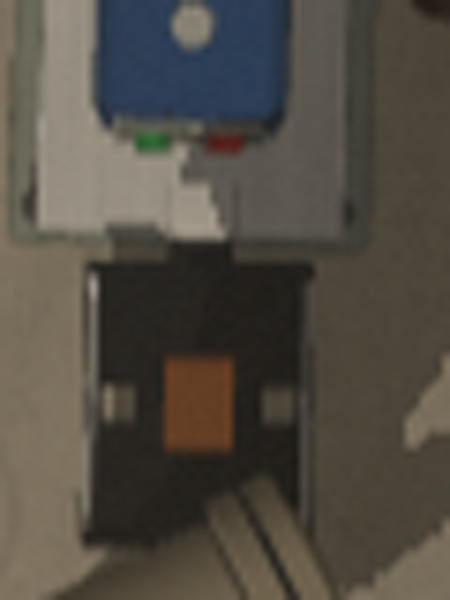

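```bash
python3 - <<'E'
from h import *
d=np.load('pics/t20.npy')
for v in (247,251,255,260,263,268): 
    q=np.array([atd('top',u,v,d[v,u]) for u in range(314,320)]+[atd('top',u,v,d[v,u]) for u in range(332,336)]);print(v,np.median(q,0).round(1))
P=lambda u,v,z:atz('top',300+u/7.5,210+v/7.5,z)[:2].round(1)
print('holes',P(120,403,47),P(278,405,47),'amber',P(199,404,49),'corners',P(88,265,49),P(312,268,49))
print('base edges at v', P(22,100,12),P(370,100,12),P(15,235,12),P(365,245,12),'white',P(38,100,20),P(343,100,20))
print('head',P(100,100,135),P(290,100,135),P(100,10,135),P(290,10,135))
E
```

```text
247 [558.   10.6  48.2]
251 [547.2  10.8  47.2]
255 [536.6  11.   49.8]
260 [524.   11.4  46.5]
263 [517.4  11.5  23.8]
268 [503.   11.8  48.4]
holes [514.4  18.1] [512.4 -36.7] amber [513.2  -9.3] corners [562.6  28.1] [559.6 -49.7]
base edges at v [626.9  51.6] [623.8 -73.5] [578.1  55. ] [571.4 -70.1] white [625.5  45.5] [622.8 -63.5]
head [607.2  20.7] [605.6 -41.3] [637.  20.] [635.4 -42.1]
```

```bash
python3 -m creep '0 0.6 0 0 0 0.3 0.2; 0 1.6 0 0 0 0.6 0.2; 0 2.8 0.1 0 0 1 0.2; 0 4 0.1 0 0 1 0.2; 0 4 0.1 0 0 1 0.2';  python3 - <<'E'
from h import *
goh([525.4,-4.4,42.5],87.5)
E
```

```text
time: 19.78
tool_pos: [448.8, -5.7, 42.8]
tcp_rot: [0.722, 0.692, -0.0, 0.001]
wrist_force: [-0.0, -0.5, 0.4]
opening: 0.269
dp cm [0.46 7.65 0.04] rv [0.1 0.1 0. ] n rows>= 1.8
heading 87.53 q [ 1.03  0.43 -1.25  2.06  0.49  1.    1.05]
```

```bash
python3 -m creep '0.1 1.2 0 0 0 0 0.2; 0.2 2.7 0 0 0 0 0.2; 0.3 4.2 0 0 0 0 0.2; 0.4 5.6 0 0 0 0 0.2; 0.4 5.6 0 0 0 0 0.2';  python3 -m creep '0 0.8 0 0 0 0 0.2; 0 1.8 0 0 0 0 0.2; 0 1.8 0 0 0 0 0.2; 0 1.8 0 0 0 0 0.2'; python3 - <<'E'
from h import *
goh([525.4,-4.4,42.5],87.5)
snap('top','t21');snap('side','s21')
print(telemetry.sense()['tool_pos'])
a=cv2.imread('pics/s21.png')[225:285,300:390]
cv2.imwrite('pics/c30.png',cv2.resize(a,None,fx=8.5,fy=8.5,interpolation=cv2.INTER_CUBIC))
b=cv2.imread('pics/t21.png')[190:270,290:370];
cv2.imwrite('pics/c31.png',cv2.resize(b,None,fx=7,fy=7,interpolation=cv2.INTER_CUBIC))
E
```

```text
time: 20.2
tool_pos: [506.4, -3.8, 43.0]
tcp_rot: [0.722, 0.692, 0.001, 0.001]
wrist_force: [0.1, -0.2, -0.6]
opening: 0.26
time: 20.53
tool_pos: [524.5, -4.4, 43.0]
tcp_rot: [0.722, 0.692, 0.001, 0.001]
wrist_force: [-0.1, 0.2, -0.2]
opening: 0.267
dp cm [0.01 0.09 0.05] rv [ 0.1 -0.   0. ] n rows>= 0.0
heading 87.53 q [ 0.85  0.57 -1.12  1.88  0.59  1.07  1.01]
[523.98573389  -4.49172992  42.95507178]
```

View pics/c30.png

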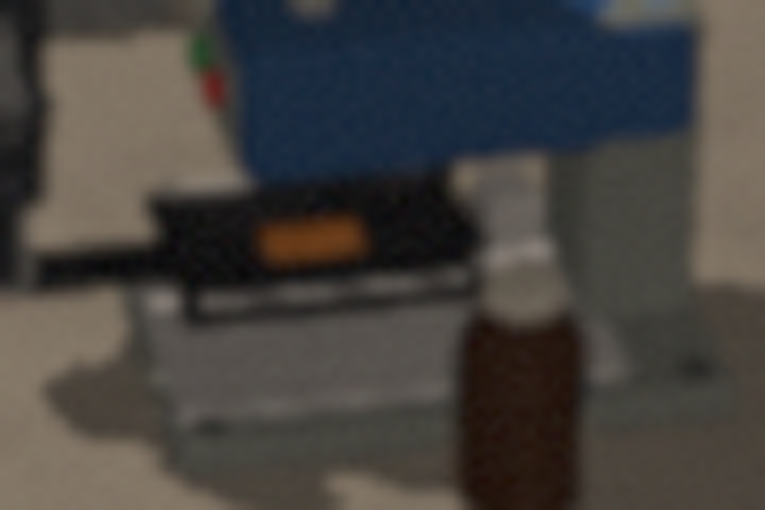

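View pics/c31.png

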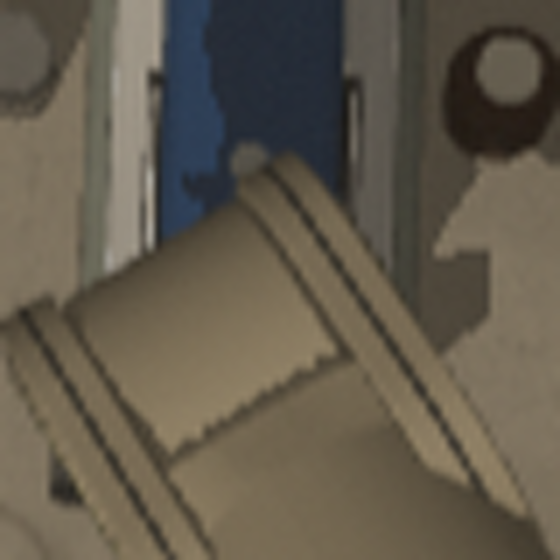

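```bash
python3 - <<'E'
from h import *
q=proj('side',[[632,-10,20],[632,-10,48],[642,-10,48],[632,0,48]]);print(q-q[0])
# pin-mid pixel (at z=20) measured in s0
m=(np.array([300+248/7,205+342/6.6])+np.array([300+276/7,205+408/6.6]))/2;print(m,'amber now',300+313/8.5,225+241/8.5)
P=lambda u,v,z:atz('top',290+u/7,190+v/7,z)[:2].round(1)
print('plate side edges',P(152,160,48),P(352,160,48),'far corners',P(155,75,48),P(352,78,48))
E
```

```text
[[  0.           0.        ]
 [  0.01177115  -8.51681255]
 [  3.45157801  -8.97261378]
 [ -0.89010983 -10.25869422]]
[337.42857143 261.81818182] amber now 336.8235294117647 253.35294117647058
plate side edges [648.6  26.4] [646.7 -48.8] far corners [681.1  24.6] [678.1 -49.7]
```

```bash
python3 -m creep '0 0.15 0 0 0 0 0.2; 0 0.15 0.4 0 0 0 0.2; 0 0.15 0.8 0 0 0 0.2; 0 0.15 0.8 0 0 0 0.2'|grep -E 'pos|force';for i in 1 2 ; do python3 -m creep '0 0 0.2 0 0 0 0.2; 0 0 0.3 0 0 0 0.2; 0 0 0.3 0 0 0 0.2' | grep -E 'pos|force'; done; python3 - <<'E'
from h import *
goh([525.5,-4.4,25],87.5)
snap('side','s22')
a=cv2.imread('pics/s22.png')[225:285,300:390]
cv2.imwrite('pics/c32.png',cv2.resize(a,None,fx=8.5,fy=8.5,interpolation=cv2.INTER_CUBIC))
E
```

```text
tool_pos: [524.8, -4.7, 34.0]
wrist_force: [-0.2, -1.1, -0.9]
tool_pos: [524.6, -4.7, 30.7]
wrist_force: [0.4, 0.0, -1.0]
tool_pos: [524.5, -4.8, 27.5]
wrist_force: [-0.9, 0.2, -0.2]
dp cm [0.04 0.1  0.25] rv [0. 0. 0.] n rows>= 0.1
heading 87.54 q [ 0.83  0.59 -1.1   1.89  0.61  1.05  1.  ]
```

View pics/c32.png

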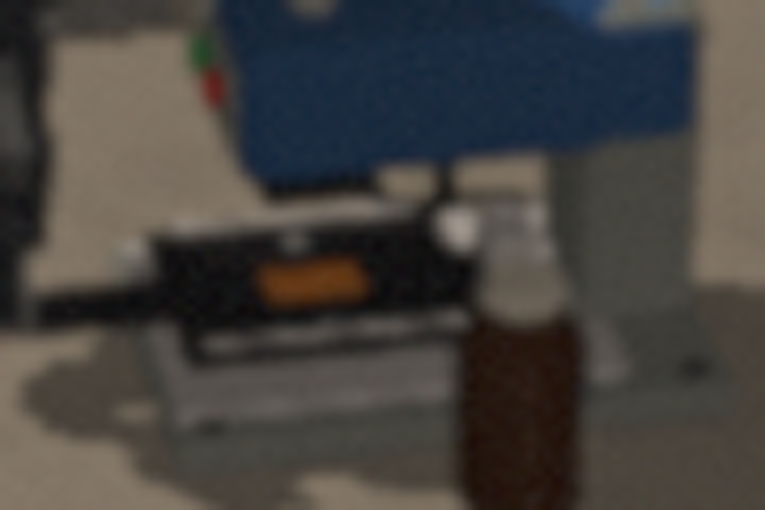

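```bash
for i in 1 2 3 4; do python3 -m creep '0 0.05 0.1 0 0 0 0.2; 0 0.05 0.2 0 0 0 0.2; 0 0.05 0.2 0 0 0 0.2' | grep -E 'pos|force'; done; python3 - <<'E'
from h import *
goh([525.5,-4.4,25],87.5)
snap('side','s23')
a=cv2.imread('pics/s23.png')[225:285,300:390]
cv2.imwrite('pics/c33.png',cv2.resize(a,None,fx=8.5,fy=8.5,interpolation=cv2.INTER_CUBIC))
E
```

```text
tool_pos: [525.0, -4.8, 25.4]
wrist_force: [-0.2, 0.8, -0.7]
tool_pos: [525.4, -4.8, 23.2]
wrist_force: [0.4, -1.1, -1.1]
tool_pos: [526.0, -4.8, 21.1]
wrist_force: [-0.2, 0.5, 0.1]
tool_pos: [525.8, -4.8, 19.5]
wrist_force: [-9.0, -1.2, 12.5]
dp cm [ 0.04 -0.04 -0.55] rv [-0.1  0.1  0. ] n rows>= 0.1
heading 87.54 q [ 0.82  0.61 -1.09  1.89  0.63  1.04  0.99]
```

View pics/c33.png

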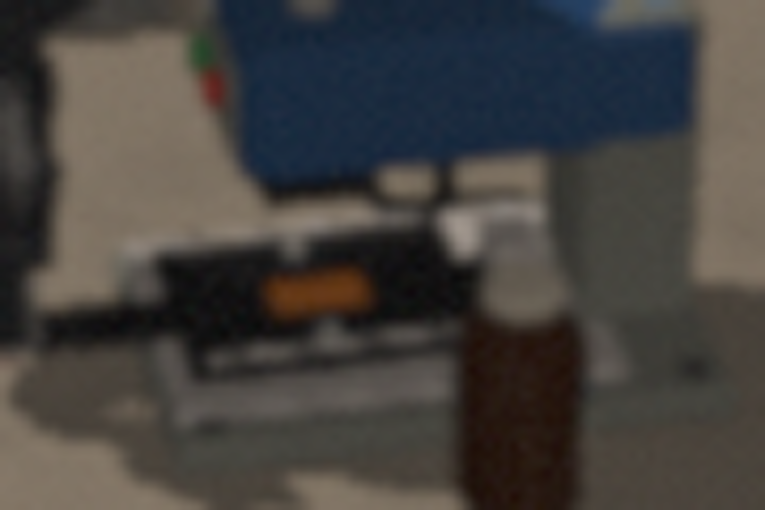

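```bash
python3 -m creep '0 0 0 0 0 0 0.3; 0 0 0 0 0 0 0.4; 0 0 0 0 0 0 0.5; 0 0 0 0 0 0 0.5; 0 0 0 0 0 0 0.5'; python3 -m creep '0 0 -1 0 0 0 0.5; 0 -0.2 -2.5 0 0 0 0.5; 0 -0.5 -4.5 0 0 0 0.5; 0 -0.8 -6.5 0 0 0 0.5; 0 -1 -8 0 0 0 0.5'; python3 - <<'E'
from h import *
goh([500,-150,150],87.5)
p,d=snap('side','s24')
for u,v in((325,258),(328,263),(337,259)): print(atd('side',u,v,d[v,u]).round(1))
a=cv2.imread('pics/s24.png')[225:285,300:390]
cv2.imwrite('pics/c34.png',cv2.resize(a,None,fx=8.5,fy=8.5,interpolation=cv2.INTER_CUBIC))
E
```

```text
time: 22.98
tool_pos: [525.9, -4.8, 19.5]
tcp_rot: [0.722, 0.692, -0.001, -0.0]
wrist_force: [0.1, 0.5, 0.1]
opening: 0.504
time: 23.4
tool_pos: [516.3, -3.8, 102.2]
tcp_rot: [0.722, 0.692, -0.0, 0.0]
wrist_force: [1.3, -0.3, 0.7]
opening: 0.502
dp cm [-14.68  -1.01  -4.76] rv [0.  0.1 0.1] n rows>= 3.7
heading 87.58 q [ 0.93  0.48 -1.21  1.85  0.49  1.16  1.07]
[602.3   3.7  23.3]
[603.5 -26.8  24.6]
[634.5  -7.8  21.8]
```

View pics/c34.png

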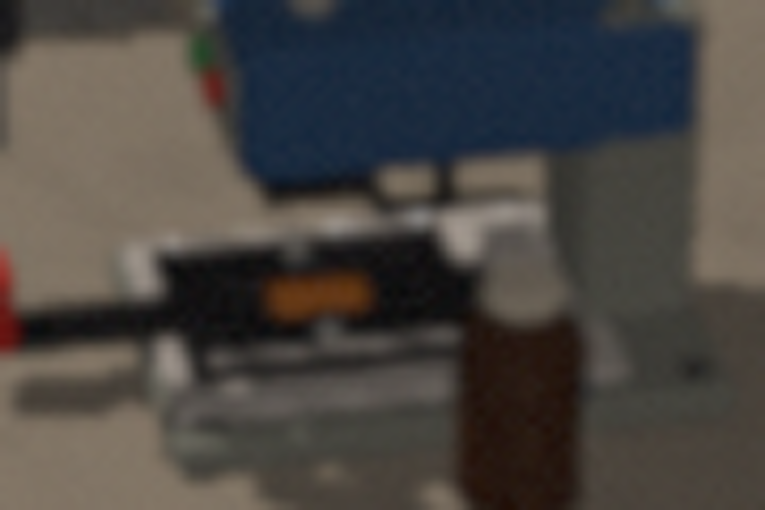

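```bash
python3 -m creep '-3 -0.2 -1.5 0 0 0 0.5; -6 -0.4 -3 0 0 0 0.3; -9.5 -0.7 -4 0 0 0 0.1; -13 -0.9 -4 0 0 0 0; -16.5 -1 -4 0 0 0 0'; python3 -m creep '-3.5 0 0 0 0 0 0; -7 0.3 0 0 0 0 0; -10 0.3 0 0 0 0 0; -12.5 0.3 0 0 0 0 0; -14 0.3 0 0 0 0 0'; python3 - <<'E'
from h import *
goh([498,-308,100],87.5)
snap('top','t25');snap('side','s25')
a=cv2.imread('pics/s25.png')[240:360,250:370];b=cv2.imread('pics/t25.png')[200:320,380:500]
cv2.imwrite('pics/c35.png',cv2.resize(np.hstack([a,b]),None,fx=3.3,fy=3.3,interpolation=cv2.INTER_CUBIC))
E
```

```text
time: 23.87
tool_pos: [500.2, -169.8, 146.1]
tcp_rot: [0.722, 0.692, 0.0, 0.003]
wrist_force: [1.2, -0.1, 0.3]
opening: -0.001
time: 24.28
tool_pos: [496.4, -313.4, 146.9]
tcp_rot: [0.723, 0.691, 0.0, 0.003]
wrist_force: [0.1, -0.2, 0.5]
opening: 0.0
dp cm [0.56 0.11 4.69] rv [ 0.3  0.2 -0.1] n rows>= 1.1
heading 87.37 q [ 1.35  0.57 -1.15  1.63  0.54  1.3   1.63]
```

View pics/c35.png

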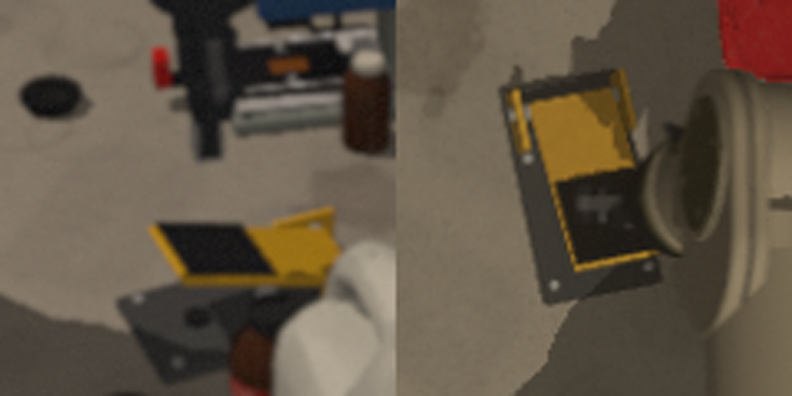

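```bash
python3 - <<'E'
from h import *
d=np.load('pics/t25.npy');d0=np.load('pics/top0.npy')
for v in range(225,320,12): print(v,[(int(atd('top',u,v,d[v,u])[2]),int(atd('top',u,v,d0[v,u])[2])) for u in range(455,620,15)])
snap('side','s26')
E
```

```text
225 [(-3, 1), (-1, 2), (526, 67), (508, 67), (67, 67), (161, 155), (172, 173), (176, 180), (186, 188), (221, 224), (-732, -726)]
237 [(-3, 1), (476, 0), (540, 2), (535, 0), (536, 92), (539, 183), (216, 212), (233, 233), (244, 247), (246, 245), (246, 247)]
249 [(295, -1), (480, 3), (545, 47), (538, 85), (540, 90), (544, 163), (174, 175), (173, 176), (194, 194), (221, 219), (-728, -724)]
261 [(314, 74), (482, 2), (549, 86), (535, 113), (539, 73), (547, 154), (162, 160), (165, 160), (157, 160), (-718, -735), (-732, -723)]
273 [(79, 79), (478, 6), (551, 0), (551, 4), (553, -1), (551, 0), (0, -1), (-736, -721), (-726, -729), (-731, -733), (-732, -738)]
285 [(9, 10), (482, 1), (549, 0), (555, 1), (560, 2), (550, 0), (-1, -2), (-720, -722), (-735, -723), (-726, -722), (-729, -738)]
297 [(0, -2), (487, 2), (543, 40), (559, 5), (562, 24), (547, 12), (-2, 0), (3, -2), (-724, -728), (-720, -736), (-727, -742)]
309 [(-5, 1), (-1, 0), (548, -2), (566, 2), (572, 11), (558, 13), (-2, 0), (0, 2), (-730, -725), (-727, -734), (-724, -736)]
```

```bash
python3 -m creep '0.2 0.1 1.5 0 0 0 0; 0.5 0.1 3.5 0 0 0 0; 0.5 0.1 5.5 0 0 0 0; 0.5 0.1 6 0 0 0 0; 0.5 0.1 6 0 0 0 0'|grep -E 'pos|force'; for i in 1 2 3; do python3 -m creep '0 0 0.2 0 0 0 0; 0 0 0.4 0 0 0 0; 0 0 0.4 0 0 0 0' | grep -E 'pos|force'; done
```

```text
tool_pos: [498.1, -303.3, 85.3]
wrist_force: [0.2, 0.9, 0.6]
tool_pos: [498.5, -303.1, 81.8]
wrist_force: [0.5, 1.0, 0.1]
tool_pos: [498.4, -303.2, 77.7]
wrist_force: [-0.6, -0.4, -0.9]
tool_pos: [498.2, -303.2, 73.3]
wrist_force: [0.0, -0.4, -0.3]
```

```bash
for i in 1 2 3 4; do python3 -m creep '0 0 0.2 0 0 0 0; 0 0 0.4 0 0 0 0; 0 0 0.4 0 0 0 0' | grep -E 'pos|force'; done; python3 - <<'E'
from h import *
goh([498,-303,60],87.5)
E
```

```text
tool_pos: [498.1, -303.2, 69.0]
wrist_force: [-0.4, 0.0, 3.3]
tool_pos: [498.1, -303.4, 64.8]
wrist_force: [-0.9, 0.5, 3.7]
tool_pos: [497.9, -303.5, 60.5]
wrist_force: [-1.1, 0.1, 4.6]
tool_pos: [497.8, -303.7, 56.3]
wrist_force: [-2.2, -0.1, 5.7]
dp cm [ 0.07  0.02 -0.37] rv [0.1 0.1 0.1] n rows>= 0.1
heading 87.61 q [ 1.29  0.66 -1.08  1.72  0.63  1.15  1.56]
```

```bash
python3 -m creep '0 0 0.3 0 0 0 0; 0 0 0.6 0 0 0 0; 0 0 0.9 0 0 0 0; 0 0 0.9 0 0 0 0' | grep -E 'pos|force'; for i in 1 2 3; do python3 -m creep '0 0 0.15 0 0 0 0; 0 0 0.25 0 0 0 0; 0 0 0.25 0 0 0 0' | grep -E 'time|pos|force'; done
```

```text
tool_pos: [497.4, -304.0, 47.1]
wrist_force: [-3.9, -0.2, 8.1]
time: 27.18
tool_pos: [497.0, -304.1, 44.7]
wrist_force: [-4.8, -0.6, 9.6]
time: 27.43
tool_pos: [496.5, -304.2, 42.3]
wrist_force: [-5.0, 0.6, 10.1]
time: 27.68
tool_pos: [496.4, -304.3, 41.0]
wrist_force: [-9.1, 0.8, 17.8]
```

```bash
for i in 1 2 3 4 5; do python3 -m creep '0 0 0.2 0 0 0 0; 0 0 0.2 0 0 0 0; 0 0 0.2 0 0 0 0; 0 0 0.2 0 0 0 0; 0 0 0.2 0 0 0 0' | grep -E 'time|pos|force'; done; python3 - <<'E'
from h import *
for n in('top','side'): snap(n,n+'press')
d=np.load('pics/toppress.npy')
print([atd('top',u,v,d[v,u]).round(0).tolist() for u,v in((433,253),(436,270),(446,276),(436,278))])
E
```

```text
time: 28.1
tool_pos: [496.4, -304.3, 40.9]
wrist_force: [-9.7, 3.4, 26.7]
time: 28.52
tool_pos: [496.4, -304.3, 40.9]
wrist_force: [-11.7, 2.5, 27.5]
time: 28.93
tool_pos: [496.4, -304.3, 40.9]
wrist_force: [-11.3, 2.5, 28.2]
time: 29.35
tool_pos: [496.4, -304.3, 40.9]
wrist_force: [-11.1, 3.1, 28.0]
time: 29.77
tool_pos: [496.4, -304.3, 40.9]
wrist_force: [-11.5, 3.6, 27.2]
[[535.0, -290.0, 41.0], [490.0, -293.0, 52.0], [466.0, -274.0, 236.0], [469.0, -293.0, 49.0]]
```

```bash
python3 -m creep '0 0 -0.6 0 0 0 0; 0 0 -1.4 0 0 0 0; 0 0 -2.2 0 0 0 0; 0 0 -3 0 0 0 0; 0 0 -4 0 0 0 0'| grep -E 'pos|force';python3 -m creep '0 0 -2 0 0 0 0; 0 0 -4.5 0 0 0 0; 0 0 -7 0 0 0 0; 0 0 -7 0 0 0 0; 0 0 -7 0 0 0 0' ; python3 - <<'E'
from h import *
p,d=snap('top','tend');ps,ds=snap('side','send');d0=np.load('pics/top0.npy');p0=cv2.imread('pics/top0.png')[:,:,::-1]
d25=np.load('pics/t25.npy')
print('tread',[(atd('top',u,v,d[v,u]).round(0).tolist(),atd('top',u,v,d0[v,u]).round(0).tolist()) for u,v in((433,253),(436,270),(436,278))])
s24=cv2.imread('pics/s24.png')[:,:,::-1].astype(int)
def amb(q):
    q=q.astype(int)[225:285,300:390];m=(q[:,:,0]-q[:,:,2]>60)&(q[:,:,1]<110)&(np.indices(m.shape)[1]>25 if 0 else True);v,u=np.where(m[:,:]);k=(u>25)&(u<50)&(v>25)&(v<45);return len(u[k]),u[k].mean()+300,v[k].mean()+225
print('amber after release / end',amb(s24),amb(ps))
for n,(u,v) in dict(a=(293,196),wet=(362,202),cap=(318,295),b=(146,250),c=(151,290),fix=(490,260),can=(489,298)).items():
    A=p[v-14:v+14,u-14:u+14].astype(int);B=p0[v-14:v+14,u-14:u+14].astype(int);print(n,np.abs(A-B).mean().round(1),(np.abs(A-B).max(2)>60).sum())
s=telemetry.sense();print(s['time'],s['tool_pos'],s['wrist_force'])
E
```

```text
tool_pos: [495.9, -303.7, 80.7]
wrist_force: [-0.5, -1.2, -0.9]
time: 30.7
tool_pos: [496.5, -303.5, 151.7]
tcp_rot: [0.722, 0.692, -0.006, 0.001]
wrist_force: [-0.5, -0.2, -1.8]
opening: 0.001
tread [([534.0, -287.0, 55.0], [534.0, -287.0, 55.0]), ([489.0, -290.0, 67.0], [488.0, -289.0, 74.0]), ([468.0, -287.0, 77.0], [468.0, -286.0, 80.0])]
amber after release / end (35, np.float64(336.7142857142857), np.float64(259.2857142857143)) (32, np.float64(336.6875), np.float64(259.25))
a 1.1 0
wet 1.3 0
cap 1.1 0
b 1.0 0
c 1.0 0
fix 66.9 545
can 42.9 307
30.8 [ 495.63009031 -303.23413051  149.90249443] [ 0.15772104 -0.08577189  0.34819253]
```

```bash
python3 -m creep '3 0 -1 0 0 0 0; 7 0 -2 0 0 0 0; 11 0 -3 0 0 0 0; 15 0 -4 0 0 0 0; 15 0 -4 0 0 0 0' | grep -E 'pos|force'; python3 -m creep '0 0 0 0 0 0 0; 0 0 0 0 0 0 0; 0 0 0 0 0 0 0' | grep -E 'pos|force'; python3 - <<'E'
from h import *
p,d=snap('top','tend2');p0=cv2.imread('pics/top0.png')[:,:,::-1];d0=np.load('pics/top0.npy')
f=lambda D:np.median([atd('top',u,v,D[v,u])[2] for v in range(256,276) for u in range(434,450) if D[v,u]>0])
print('tread z',f(d),f(d0),f(np.load('pics/toppress.npy')))
for n,(u,v) in dict(fix=(490,260),can=(489,298),pedal=(437,262)).items():
    A=p[v-14:v+14,u-14:u+14].astype(int);B=p0[v-14:v+14,u-14:u+14].astype(int);print(n,np.abs(A-B).mean().round(1),(np.abs(A-B).max(2)>60).sum())
print('max occl',np.abs(d-d0)[246:312,475:505].max())
E
```

```text
tool_pos: [503.0, -144.1, 189.8]
wrist_force: [-0.4, 0.9, 0.8]
tool_pos: [502.5, -144.9, 189.1]
wrist_force: [0.0, 0.0, 0.1]
tread z 593.0565075479595 72.50052136633342 251.88393646377648
fix 6.0 0
can 14.3 0
pedal 53.5 455
max occl 1342.0914
```

```bash
python3 - <<'E'
from h import *
p,d=snap('side','send2');p0=cv2.imread('pics/side0.png')[:,:,::-1];pp=cv2.imread('pics/sidepress.png')[:,:,::-1];d0=np.load('pics/side0.npy');dp=np.load('pics/sidepress.npy')
def yel(q):
    q=q.astype(int)[295:335,290:345];m=(q[:,:,0]-q[:,:,2]>60);v,u=np.where(m);return m.sum(),u.mean()+290,v.mean()+295
f=lambda D:np.median([atd('side',u,v,D[v,u])[2] for v in range(309,317) for u in range(306,322)])
for n,q,D in(('start',p0,d0),('pressed',pp,dp),('now',p,d)):print(n,yel(q),f(D))
A=np.abs(p.astype(int)-p0.astype(int)).max(2)
for n,(u,v) in dict(fixer=(327,360),can=(288,372),wet=(361,272),cap=(265,269),loupeB=(281,193),red=(252,197)).items():print(n,(A[v-10:v+10,u-8:u+8]>60).sum())
s=telemetry.sense();print(s['time'],s['qvel'].max() if hasattr(s['qvel'],'max') else max(s['qvel']),s['wrist_force'])
E
```

```text
start (np.int64(453), np.float64(329.1037527593819), np.float64(316.97350993377484)) 70.7165108270917
pressed (np.int64(460), np.float64(330.76521739130436), np.float64(319.5782608695652)) 75.05084768892218
now (np.int64(385), np.float64(330.44935064935066), np.float64(317.18701298701296)) 70.70641665349302
fixer 0
can 0
wet 0
cap 0
loupeB 28
red 0
31.5667 0.0032638380908401724 [-0.24768141 -0.60120205  0.06148427]
```

```bash
python3 -c "
from h import *
print(manip.sign_off())"
```

```text
the job is handed in; nothing more can be done
None
```

The carrier is seated in the press and released. I held the pedal at its stop for a little over 2 s and let it up again. I handed the job in at about 31.6 s of the 72 s allowed; no verdict was given.

**How it went:** I drew the carrier out by the aluminium block, turned it half round and set it on the table. I picked it up again by the red handle, loaded it over both pins and let go. I then pressed the pedal with the closed gripper at about 27 N.

**Last checks:**
- **Carrier:** both pins show through the holes and it lies flat. The amber window is in the same place to 0.1 pixel after the pedal stroke as after release.
- **Pedal:** the tread was back at its starting height in the side camera (70.7 mm both times). One pixel of an earlier top-camera reading was about 7 mm lower than at the start. The arm hid the tread when I tried to repeat it from above.
- **Bystanders:** all looked unmoved in the top-camera comparisons. One side-camera patch, near a film can, differed slightly. I put that down to the arm blocking the view, since the top view there was unchanged.
- **Arm:** clear of everything and close to zero wrist force.

**What disagreed or went wrong:**
- The reported tool height seemed about 30 mm lower than the fingertips really were. My first closing, at the height worked out from the given sizes, missed the block, so I set heights by contact force and camera instead.
- On my first approach to the press I had the carrier too high and the grip block bumped the head (about 35 N at the wrist). I backed off, levelled and lowered it, measured again and then loaded it.

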